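# Park the canister lid on edge in the lid rack

### The arm

A 7-joint arm with a two-finger parallel gripper is mounted at the origin on the work surface. World frame = base frame: x ahead of the robot, y to its left, z up, the work surface at z = 0. Lengths are in m, angles in rad, forces in N, time in s.
With the tool pointing down it reaches from about 0.425 to 0.925 m from the base axis. Payload 6.8 kg.
Tool frame: the origin (TCP) lies midway between the tips of the shut fingers; the grasp point (between the pads) lies r.grasp_offset behind it (r.grasp_offset is the distance from the TCP to the grasp point, in m); z points along the fingers, y is the direction in which the jaws open and shut (so a half turn about z gives the same grasp; the last joint's range is limited). The gripper opens to 85 mm and grips with 20 to 120 N. Pads are 22 mm wide; open, the fingers measure 114 mm over their backs; the gripper's body (76 mm by 85 mm) begins 54 mm behind the grasp point. The pads swing forward as they close: fully open they stand 13 mm farther back than shut.
Start: joints at [1.084, 0.477, 0.022, 1.555, -0.011, 1.109, -0.083], TCP at [0.25, -0.627, 0.231] pointing down, gripper open.
Joint ranges: [-2.96, 2.96], [-0.34, 2.1], [-1.41, 1.46], [0.24, 2.44], [-1.37, 4.51], [0.17, 1.92], [-2.96, 2.96]. Speed limits (rad/s): [2.39, 2.39, 3.14, 3.14, 3.14, 3.14, 3.14].

### API

Orientations are given as a rotation vector (axis times angle).
In Python, from bench import r gives the robot as it stands. The module is installed in compiled form; this text tells all that it offers.
- The arm moves only by the tool send_rows, never from a script. Its argument "moves" is one flat list of numbers, 4 for each row, row after row: the shift along the tool's x, y, z in mm, then the turn about the tool's z in degrees. A call has 1 to 8 rows; each row is the pose to reach, as a shift and turn from the pose commanded when the call began, along the tool's axes at that moment; what a row does not reach only later rows make up. A row lasts 1/8 s, in which the tool goes at most 62.5 mm and 10.7 degrees, less where a joint would pass 70% of its speed; a pose out of reach is approached as far as the arm can. A call with a gripper value outside its range is refused whole. "hand" is the closure, from 0 (fully open) to 1 (shut), set as the call begins (left out, the last holds). The fingers move at their own pace and stop on an object; "newtons" is the grip in N (left out, the last holds). Time passes only in rows, so rows that repeat a pose let the fingers close. It gives the time, the measured TCP pose, the force and the opening at its end, in the units of the state.
- r.get_obs(): the state, without advancing time (a new reading comes with each control period).
- r.grab_frame(name): name is "scene" or "top"; returns a dict with "img" (400x640x3 uint8, red, green, blue), "mtx" (3x3 intrinsics, pixels), "D" ([k1, k2, p1, p2, k3] as OpenCV has them; the pictures are not rectified), "world_to_cam" (4x4, takes a point from world to camera coordinates). Camera axes: x right, y up, looking along -z (the intrinsics and any distortion apply to the point x, -y, -z); pixel columns grow to the right and rows downward; lengths in m; the calibration is good to about 2 mm. A picture is of the moment at which its call begins. There is no depth.
- r.hand_in(): hands the job in, once; it reports no verdict.
The state is a dict: "clock": time; "joints": joint angles; "qvel": joint speeds; "tau": joint torques, N m; "tcp_pos": TCP position; "orientation": TCP orientation; "contact_force": force on the tool from outside, world axes, zero at the start; "moment": the same for the moment, N m; "grip_width": finger opening in m.
Only numpy, scipy, OpenCV 4.12 (cv2) and the standard library are available. Lean on these libraries where they do the work, as an engineer would, in place of code of your own. Each camera call takes 0.05 s, during which the arm holds its last target.

### The job

Open the tall coffee canister: lift its wooden lid off, lay the lid on the sloping rest, handle side up, and let go so that you can take it again by its edge, then stand it on its long edge, fully down, in the free slot of the lid rack with its handle facing the same way as those of the lids already there. Set the lid down, do not drop it, and leave the canisters, the parked lids and the pitcher where they are.

Things in the scene. Friction and masses are not known exactly. Their poses are not given: they have to be found in the camera images.
- lid_center (a point): Centre of the loose lid's plate: dark wood, 150 mm (x) by 110 mm (y) by 10 mm thick (z; faces 5 mm from this point), about 0.16 kg. On its upper (+z) face, in the middle, a bar handle 70 mm long in x, 16 mm wide in y, 30 mm tall. It starts on the tall canister, handle up, its plate sunk 5 mm into the rim, and lifts straight out. It looks the same after half a turn about z.
- lid_handle (a point): Point in the middle of the loose lid's handle bar, 20 mm above lid_center along the lid's z; the bar reaches from 5 mm to 35 mm above lid_center.
- canister_mouth (a point): Centre of the inner ledge on which the lid lies in the tall white canister: outer size 166 mm (x) by 126 mm (y), 125 mm tall, loose, about 0.95 kg. The point is 120 mm above the canister's foot, 5 mm below its rim. The lid has 2 mm play all round.
- low_canister_center (a point): The low white canister, a bystander, closed with the same kind of lid: 166 mm (x) by 126 mm (y), rim 75 mm high, top of its handle 110 mm high. The point is on its axis, 37.5 mm above its foot.
- rest_corner (a point): Fixed wooden sloping rest, a V of two boards: middle of the V's inner corner line (along x), 40 mm above the table. From it the face rises 70 mm at 45 degrees towards -y (130 mm wide), the ledge 20 mm at 45 degrees towards +y. The lid lies on the face, long edge on the ledge: centre 55 mm up the slope, 5 mm off the face, upper edge 40 mm free beyond the face with finger room behind.
- free_slot: Free slot of the three in the rack (which one varies): middle of its floor, 12 mm above the table. x runs along the slot, y across it towards the side the parked lids' handles face, z up. 16 mm wide between steel dividers 6 mm thick, 150 mm long, 40 mm high above the floor. Slots are parallel, 70 mm apart. A lid standing in it on its long edge has its centre 55 mm above this point.
- rack: The fixed lid rack: a board 160 mm (x) by 204 mm (y), 12 mm thick, with three slots along x at y = -70, 0 and 70 mm. The origin is the centre of its underside.
- parked_lid_a_center (a point): Middle of a parked lid, a bystander of the same shape as the loose lid, standing loose on its long edge in a slot of the rack: top edge 55 mm above this point, handle sticking out 35 mm towards this point's +y at this height.
- parked_lid_b_center (a point): Middle of the other parked lid, standing the same way.
- pitcher_center (a point): Steel milk pitcher with a handle, a bystander: 80 mm across, 105 mm tall; the point is on its axis 52 mm above its foot.
Mind the look-alikes: they are no part of the job. What is shaped like the part that bears lid_center but red is not meant.

How it is judged:
On the way:
1. the lid lies on the sloping rest, handle side up, let go of and still (x of lid_center in the frame of rest_corner between -0.035 and 0.035 m and y of lid_center in the frame of rest_corner between -0.06 and -0.024 m and z of lid_center in the frame of rest_corner between 0.028 and 0.064 m and angle between lid_center's own z axis and vertical between 0.65 and 0.92 rad and z of lid_handle in the frame of rest_corner above 0.035 m and contact force between the fingers and lid below 0.2 N and linear speed of lid below 0.03 m/s), for 0.2 s.
At the end, for the whole second after the job is handed in: The lid stands released and still on its long edge in the free slot: centre within 35 mm of the slot's middle along it, 12 mm across it, 48 to 60 mm above its floor, at most 12 degrees off upright, handle on the same side as the parked lids'. The tall canister is upright (x of lid_center in the frame of free_slot between -0.035 and 0.035 m and y of lid_center in the frame of free_slot between -0.012 and 0.012 m and z of lid_center in the frame of free_slot between 0.048 and 0.06 m and angle between the z axis of lid_center and the y axis of free_slot, either way round below 0.22 rad and angle between the x axis of lid_center and the x axis of free_slot, either way round below 0.15 rad and y of lid_handle in the frame of free_slot above 0.01 m and contact force between the fingers and lid below 0.2 N and linear speed of lid below 0.05 m/s and angular speed of lid below 0.5 rad/s and angle between canister_mouth's own z axis and vertical below 0.1 rad); the robot touches nothing.
It fails at once if the lid was dropped (falling untouched faster than 0.7 m/s) (contact force between the fingers and lid below 0.01 N and linear speed of lid above 0.7 m/s).
It fails at once if the tall canister was shoved more than 30 mm (distance of canister_mouth from where it was at the start of the episode above 0.03 m).
It fails at once if the low canister was moved more than 20 mm (distance of low_canister_center from where it was at the start of the episode above 0.02 m).
It fails at once if a parked lid was moved more than 20 mm (distance of any of parked_lid_a_center, parked_lid_b_center from where it was at the start of the episode above 0.02 m).
It fails at once if the pitcher was moved more than 20 mm (distance of pitcher_center from where it was at the start of the episode above 0.02 m).
It also fails if it takes over 59 s, if anything falls off the work surface, if the arm or the gripper's body presses on something with over 40 N, if the wrist force passes 120 N, or if a joint passes its speed limit or range.

## Working session

There is one attempt and no reset: what is moved stays moved. The work goes in short steps, Python scripts to look and compute and a tool call to move; the robot and the scene stay as the last step left them, time stands still between calls to the robot, and variables do not carry over. Pictures are saved under pics/ and viewed, and the job is handed in when it is done.

Besides the shell and the picture viewer there is one more tool, called after ">>>" by a JSON object that holds its "method" and its "body". send_rows: Moves the arm, as the interface text tells. Its arguments: {"type":"object","properties":{"moves":{"type":"array"},"hand":{"type":"number"},"newtons":{"type":"number"}},"required":["moves"]}

```bash
mkdir -p pics; python3 - <<'E'
from bench import r
import cv2,numpy as np
print(r.get_obs()); print(r.grasp_offset)
for n in("scene","top"):
    f=r.grab_frame(n); cv2.imwrite(f"pics/{n}0.png",f["img"][:,:,::-1]); print(n,f["mtx"],f["D"],f["world_to_cam"])
E
```

```text
{'clock': 0.0, 'joints': array([ 1.08388973,  0.47781716,  0.02233488,  1.55648048, -0.01149541,
        1.10927474, -0.08308903]), 'qvel': array([ 0.00107747, -0.00049979,  0.00090653, -0.00074074,  0.00053838,
       -0.00210211, -0.0010467 ]), 'tau': array([-7.90274044e-04, -5.96464348e+01,  1.60737164e+00, -2.81205654e+01,
        1.23586552e-02,  9.30147566e-03, -6.49811852e-06]), 'tcp_pos': array([ 0.24938746, -0.62659362,  0.23030193]), 'orientation': array([-3.08364444e+00, -5.91199898e-01,  7.62189541e-04]), 'contact_force': array([ 0.12424273,  0.39835573, -0.51789405]), 'moment': array([-0.05677254, -0.07953349, -0.00831631]), 'grip_width': 0.08533669069914261}
0.0187
scene [[414.19836438   0.         318.62894849]
 [  0.         414.19836438 198.40920093]
 [  0.           0.           1.        ]] [-0.11103571  0.          0.          0.          0.        ] [[ 0.67219084  0.74033565  0.00791234 -0.44115437]
 [-0.58152293  0.52132135  0.62454394  0.21889179]
 [ 0.45824727 -0.42441392  0.78094959 -1.37047354]
 [ 0.          0.          0.          1.        ]]
top [[443.86492209   0.         325.20828387]
 [  0.         443.86492209 205.95950597]
 [  0.           0.           1.        ]] [0.02725044 0.         0.         0.         0.        ] [[-0.02515879 -0.99950943 -0.01865322  0.10518273]
 [ 0.99259146 -0.0271946   0.11841725 -0.56340054]
 [-0.11886643 -0.01553579  0.9927887  -1.25721513]
 [ 0.          0.          0.          1.        ]]
```

View pics/scene0.png

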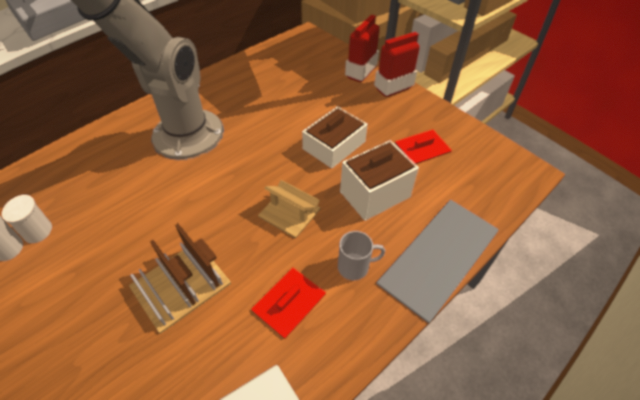

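View pics/top0.png

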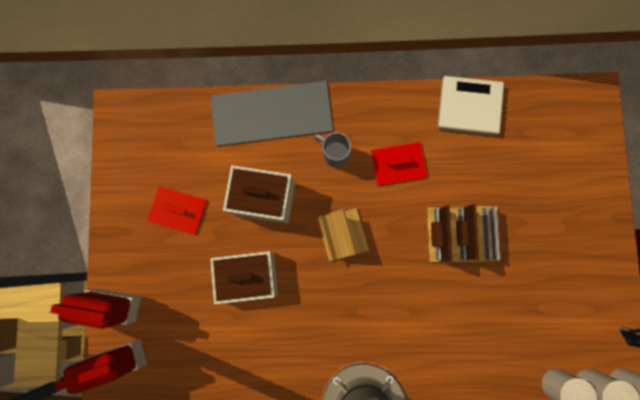

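```bash
cat > h.py <<'E'
import cv2,numpy as np
from bench import r
from scipy.spatial.transform import Rotation as R
F=np.diag([1,-1,-1.])
def cam(f):
    W=np.array(f["world_to_cam"]);return F@W[:3,:3],F@W[:3,3],np.array(f["mtx"]),np.array(f["D"])
def ray(f,uv):
    A,t,K,D=cam(f);p=cv2.undistortPoints(np.array(uv,float).reshape(-1,1,2),K,D).reshape(-1,2)
    return -A.T@t,(np.c_[p,np.ones(len(p))]@A)
def plane(f,uv,z):
    c,d=ray(f,uv);return c+d*((z-c[2])/d[:,2])[:,None]
def proj(f,P):
    A,t,K,D=cam(f);return cv2.projectPoints(np.array(P,float).reshape(-1,3),cv2.Rodrigues(A)[0],t,K,D)[0].reshape(-1,2)
def tri(f,uv,g,uw):
    c,d=ray(f,uv);e,k=ray(g,uw);d=d[0]/np.linalg.norm(d[0]);k=k[0]/np.linalg.norm(k[0])
    s=np.linalg.lstsq(np.c_[d,-k],e-c,rcond=None)[0];a=c+s[0]*d;b=e+s[1]*k
    return (a+b)/2,np.linalg.norm(a-b)
def crop(f,x,y,w,h,s,name):
    im=f["img"][y:y+h,x:x+w,::-1];cv2.imwrite("pics/"+name,cv2.resize(im,None,fx=s,fy=s,interpolation=cv2.INTER_CUBIC))
E
python3 - <<'E'
from h import *
import pickle
f={n:r.grab_frame(n) for n in("scene","top")}; pickle.dump(f,open("f0.pkl","wb"))
crop(f["top"],200,150,120,100,6,"c_top_can.png");crop(f["top"],310,195,80,70,8,"c_top_rest.png");crop(f["top"],415,195,100,75,8,"c_top_rack.png")
crop(f["scene"],120,215,120,120,5,"c_sc_rack.png");crop(f["scene"],250,95,180,130,4,"c_sc_can.png")
E
```

```text
(no output)
```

View pics/c_top_can.png

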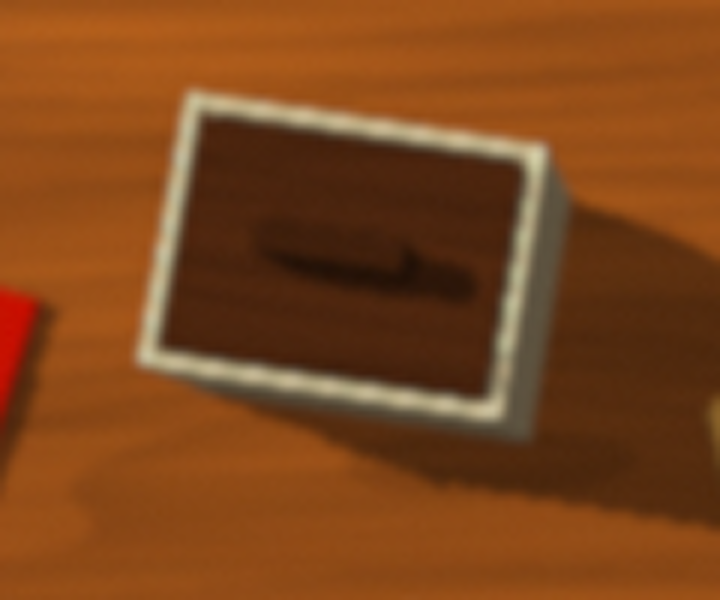

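View pics/c_top_rest.png

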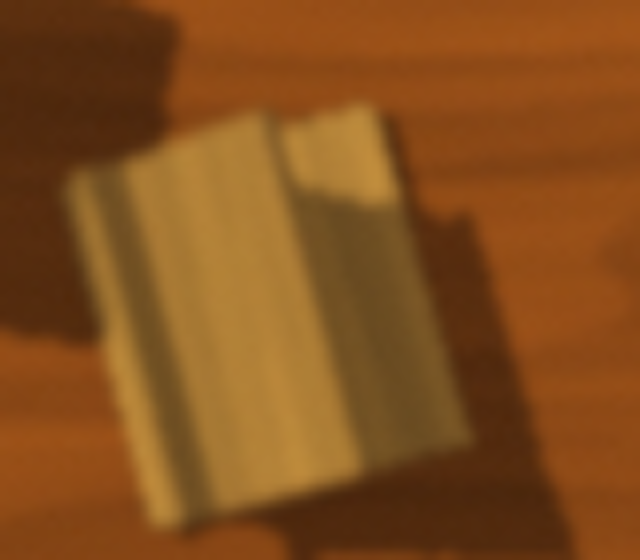

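View pics/c_top_rack.png

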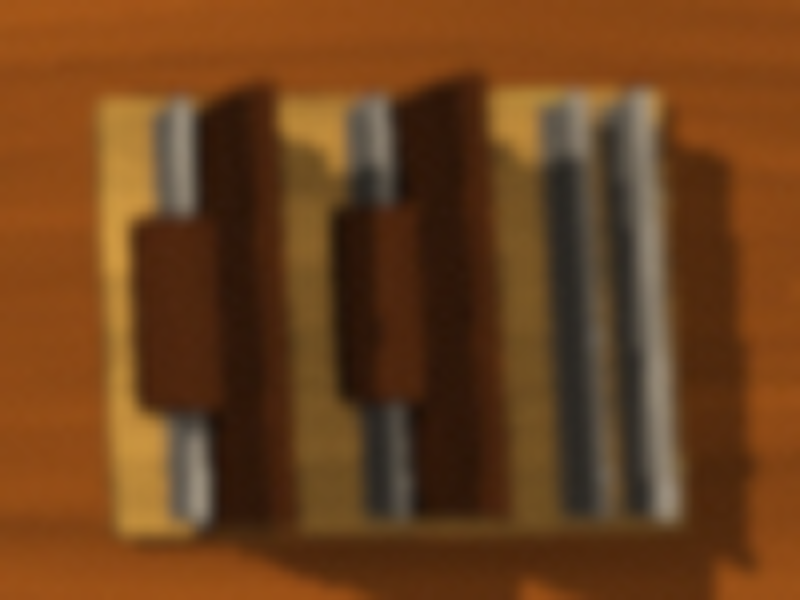

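View pics/c_sc_rack.png

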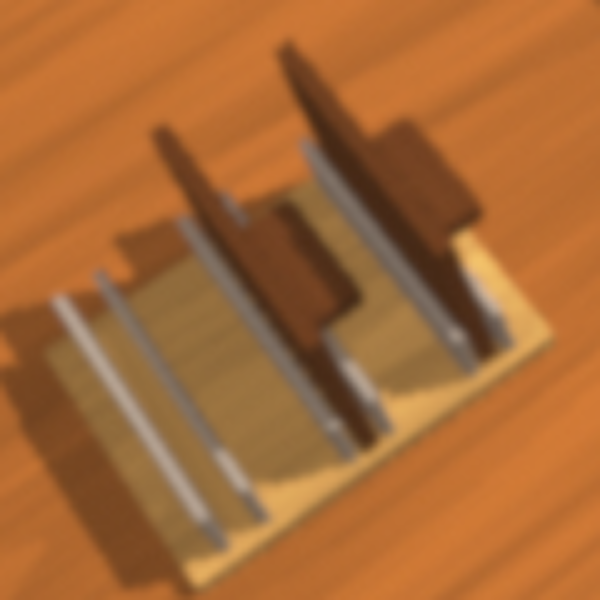

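View pics/c_sc_can.png

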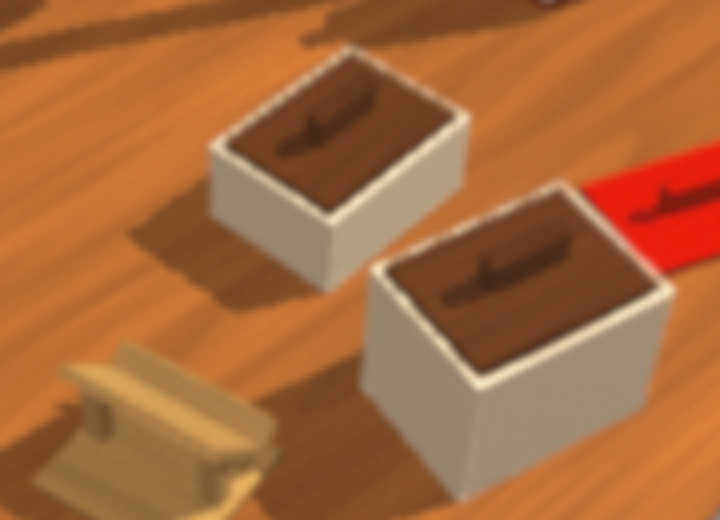

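```bash
cat > m.py <<'E'
from h import *
import pickle
f=pickle.load(open("f0.pkl","rb"));T,S=f["top"],f["scene"]
def cp(l,x,y,s): return (np.array(l,float)+.5)/s-.5+[x,y]
np.set_printoptions(precision=4,suppress=True)
def rep(n,P):
    L=np.linalg.norm(np.diff(np.r_[P,P[:1]],axis=0),axis=1);d=np.diff(np.r_[P,P[:1]],axis=0)
    print(n,P.mean(0),"sides",L,"ang",np.degrees(np.arctan2(d[:,1],d[:,0])))
rep("can top",plane(T,cp([(190,92),(548,148),(500,425),(140,362)],200,150,6),.125))
rep("can scene",plane(S,cp([(374,268),(562,183),(674,290),(482,388)],250,95,4),.125))
rep("low scene",plane(S,cp([(211,148),(350,48),(468,117),(332,217)],250,95,4),.075))
rep("rest corner",plane(T,cp([(130,170),(208,518)],310,195,8),.04))
rep("rest top",plane(T,cp([(268,110),(362,470)],310,195,8),.0895))
rep("board top",plane(T,cp([(98,97),(118,538),(685,525),(662,90)],415,195,8),.012))
rep("board scene",plane(S,cp([(192,590),(552,335)],120,215,5),.012))
rep("div L top",plane(T,cp([(563,90),(600,515)],415,195,8),.052))
rep("div R top",plane(T,cp([(635,90),(667,520)],415,195,8),.052))
rep("div1 scene",plane(S,cp([(57,298),(213,523)],120,215,5),.052))
rep("div2 scene",plane(S,cp([(100,275),(257,498)],120,215,5),.052))
print(plane(T,[(337,149)],.05))
E
python3 m.py
python3 - <<'E'
from h import *
import pickle
f=pickle.load(open("f0.pkl","rb"))
crop(f["scene"],245,170,90,75,8,"c_sc_rest.png")
E
```

```text
can top [0.5978 0.2736 0.125 ] sides [0.1661 0.1281 0.1656 0.1256] ang [-100.6143  169.3655   78.526   -10.3975]
can scene [0.6002 0.2758 0.125 ] sides [0.1617 0.1219 0.1624 0.1235] ang [ 79.5378 -10.1507 -99.9053 169.5567]
low scene [0.3701 0.3273 0.075 ] sides [0.1643 0.123  0.1569 0.1178] ang [  95.6141    4.8979  -86.3409 -171.4858]
rest corner [0.4739 0.0769 0.04  ] sides [0.1278 0.1278] ang [-168.8736   11.1264]
rest top [0.4888 0.0258 0.0895] sides [0.1284 0.1284] ang [-167.1772   12.8228]
board top [ 0.4771 -0.3096  0.012 ] sides [0.1609 0.203  0.158  0.2049] ang [179.5312 -90.0019  -1.1525  89.1554]
board scene [ 0.5567 -0.3098  0.012 ] sides [0.2041 0.2041] ang [ 89.2968 -90.7032]
div L top [ 0.4769 -0.3649  0.052 ] sides [0.1499 0.1499] ang [-179.04    0.96]
div R top [ 0.4754 -0.389   0.052 ] sides [0.1515 0.1515] ang [-179.8916    0.1084]
div1 scene [ 0.4788 -0.3871  0.052 ] sides [0.1529 0.1529] ang [   0.397 -179.603]
div2 scene [ 0.4815 -0.3649  0.052 ] sides [0.153 0.153] ang [   0.09 -179.91]
[[0.7304 0.0515 0.05  ]]
```

View pics/c_sc_rest.png

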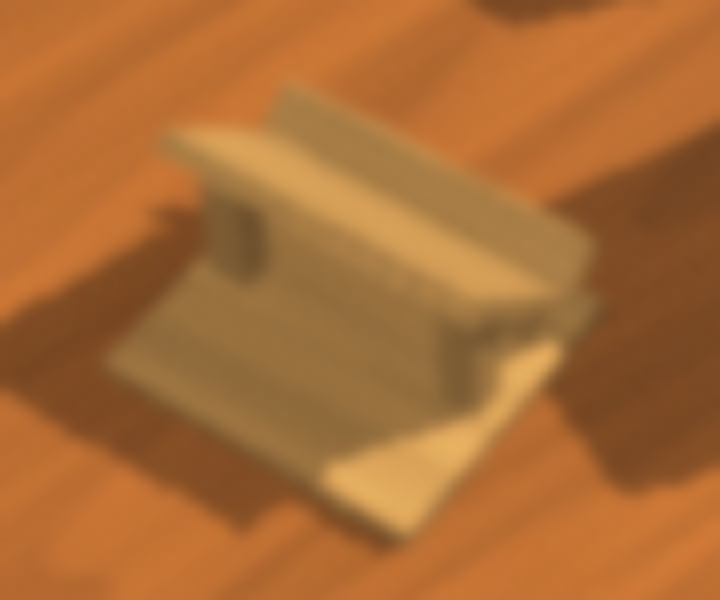

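```bash
cat >> m.py <<'E'
print()
rep("rest top sc",plane(S,cp([(168,132),(460,303)],245,170,8),.0895))
rep("ledge top sc",plane(S,cp([(285,84),(595,240)],245,170,8),.0541))
rep("ledge top T",plane(T,cp([(68,182),(150,525)],310,195,8),.0541))
a=np.radians(12.);c=np.array([.475,.0765,.04]);x=np.array([np.cos(a),np.sin(a),0]);y=np.array([-x[1],x[0],0]);z=np.array([0,0,1.])
for n,F_,o,s in(("T",T,(310,195),8),("S",S,(245,170),8)):
  for k in((0,0),(-.0495,.0495),(.0141,.0141)):
    print(n,k,[((proj(F_,c+i*.065*x+k[0]*y+k[1]*z)[0]-o)*s+3.5).round() for i in(1,-1)])
E
python3 m.py|sed '1,/^$/d'
```

```text
rest top sc [0.488  0.0268 0.0895] sides [0.1229 0.1229] ang [  12.1277 -167.8723]
ledge top sc [0.4746 0.0915 0.0541] sides [0.13 0.13] ang [  15.2746 -164.7254]
ledge top T [0.4704 0.0982 0.0541] sides [0.125 0.125] ang [-167.9398   12.0602]
T (0, 0) [array([128., 165.]), array([212., 517.])]
T (-0.0495, 0.0495) [array([264., 117.]), array([354., 484.])]
T (0.0141, 0.0141) [array([ 89., 170.]), array([174., 527.])]
S (0, 0) [array([557., 296.]), array([262., 125.])]
S (-0.0495, 0.0495) [array([466., 301.]), array([158., 120.])]
S (0.0141, 0.0141) [array([581., 245.]), array([284.,  75.])]
```

```bash
cat > go.py <<'E'
from h import *
import sys
def go(x,y,z,jaw):  # jaw direction world deg (mod 180)
    o=r.get_obs();M=R.from_rotvec(o["orientation"]).as_matrix()
    d=M.T@(np.array([x,y,z])-o["tcp_pos"])*1000
    t=M[:,1];cur=np.degrees(np.arctan2(t[1],t[0]));e=(jaw-cur+90)%180-90
    print("pos",o["tcp_pos"].round(4),"jaw",round(cur,1),"tilt",M[:,2].round(3),"-> shift",d.round(1),"turn tool z",round(-e,1),"q7",o["joints"][6].round(2),"w",o["grip_width"].round(4),"F",np.array(o["contact_force"]).round(1),"t",o["clock"])
if __name__=="__main__": go(*map(float,sys.argv[1:5]))
E
python3 go.py .599 .275 .22 79.5
```

```text
Traceback (most recent call last):
  File "go.py", line 8, in <module>
    if __name__=="__main__": go(*map(float,sys.argv[1:5]))
                             ~~^^^^^^^^^^^^^^^^^^^^^^^^^^^
  File "go.py", line 7, in go
    print("pos",o["tcp_pos"].round(4),"jaw",round(cur,1),"tilt",M[:,2].round(3),"-> shift",d.round(1),"turn tool z",round(-e,1),"q7",o["joints"][6].round(2),"w",o["grip_width"].round(4),"F",np.array(o["contact_force"]).round(1),"t",o["clock"])
                                                                                                                                                                 ^^^^^^^^^^^^^^^^^^^^^
AttributeError: 'float' object has no attribute 'round'
```

```bash
sed -i 's/o\["grip_width"\].round(4)/round(float(o["grip_width"]),4)/' go.py
python3 go.py .599 .275 .22 79.5
```

```text
pos [ 0.2495 -0.6268  0.2307] jaw -68.3 tilt [-0.     0.001 -1.   ] -> shift [ 658.3 -708.6   11.4] turn tool z 32.2 q7 -0.08 w 0.0853 F [-0.4 -0.1  0.7] t 0.2
```

>>> {"method": "send_rows", "body": {"moves": [36,-39,0,-8,72,-78,0,-16,108,-117,0,-24,144,-156,0,-32,180,-195,0,-40,216,-234,0,-48,252,-273,0,-56,288,-312,0,-64], "hand": 0}}

```text
clock: 1.2
tcp_pos: [0.4022, -0.2292, 0.2314]
orientation: [2.298, 2.141, -0.0]
contact_force: [0.6, 0.0, -0.3]
grip_width: 0.0855
```

```bash
python3 go.py .599 .275 .22 79.5
```

```text
pos [ 0.4022 -0.2292  0.2314] jaw -4.0 tilt [ 0. -0. -1.] -> shift [516.8 160.8  11.3] turn tool z -83.5 q7 0.25 w 0.0855 F [ 0.6  0.  -0.3] t 1.2
```

>>> {"method": "send_rows", "body": {"moves": [57,18,0,-10,114,36,0,-20,171,54,0,-30,228,72,0,-40,285,90,0,-50,342,108,0,-60,399,125,0,-70,456,143,0,-80]}}

```text
clock: 2.2
tcp_pos: [0.5793, 0.2146, 0.2312]
orientation: [0.383, 3.118, -0.001]
contact_force: [0.5, 0.5, 0.3]
grip_width: 0.0851
```

```bash
python3 go.py .599 .275 .22 79.5
```

```text
pos [0.5793 0.2146 0.2312] jaw 76.0 tilt [ 0. -0. -1.] -> shift [-4.5 63.4 11.2] turn tool z -3.5 q7 0.56 w 0.0851 F [0.5 0.5 0.3] t 2.2
```

>>> {"method": "send_rows", "body": {"moves": [-2,32,5,-2,-4.5,63.4,11,-3.5,-4.5,63.4,11,-3.5,-4.5,63.4,11,-3.5]}}

```text
clock: 2.7
tcp_pos: [0.5986, 0.2727, 0.22]
orientation: [-0.297, -3.127, 0.002]
contact_force: [0.2, -0.4, -0.5]
grip_width: 0.0852
```

```bash
python3 go.py .599 .275 .126 79.5; python3 - <<'E'
from h import *
T=r.grab_frame("top");S=r.grab_frame("scene")
crop(T,190,120,140,110,5,"t1.png");crop(S,310,80,140,140,5,"s1.png")
E
```

```text
pos [0.5986 0.2727 0.22  ] jaw 79.2 tilt [-0.    -0.001 -1.   ] -> shift [ 0.   2.5 94. ] turn tool z -0.3 q7 0.53 w 0.0852 F [ 0.2 -0.4 -0.5] t 2.7
```

View pics/s1.png

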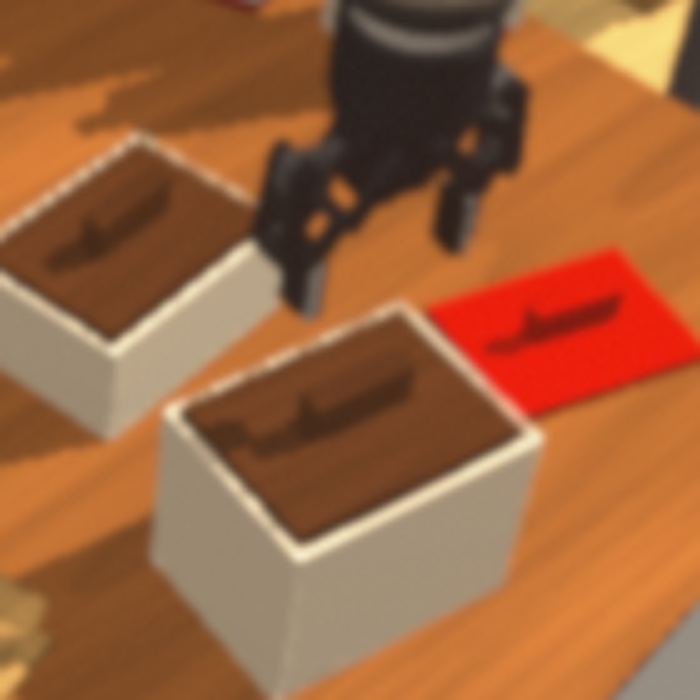

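View pics/t1.png

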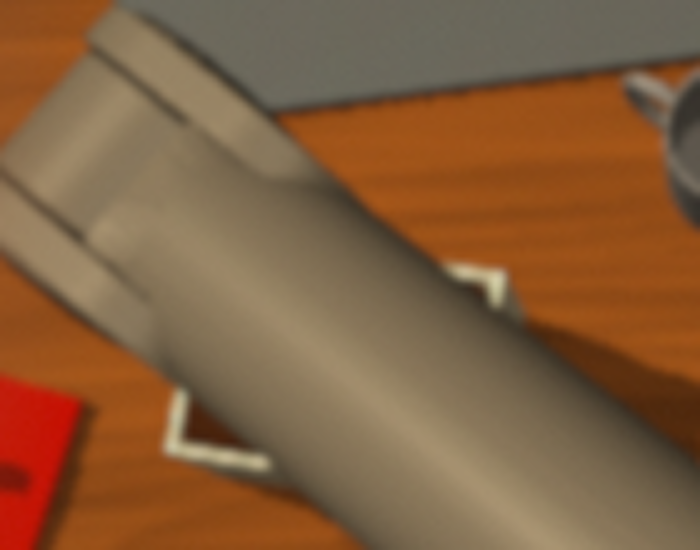

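>>> {"method": "send_rows", "body": {"moves": [0,2,30,0,0,2,55,0,0,2,72,0,0,2,82,0,0,2,90,0,0,2,94,0,0,2,94,0]}}

```text
clock: 3.68
tcp_pos: [0.5991, 0.2756, 0.1265]
orientation: [0.295, 3.127, 0.0]
contact_force: [-0.4, -0.4, 0.6]
grip_width: 0.0854
```

```bash
python3 go.py .599 .275 .126 79.5; python3 - <<'E'
from h import *
S=r.grab_frame("scene")
crop(S,320,100,120,110,6,"s2.png")
E
```

```text
pos [0.5991 0.2756 0.1265] jaw 79.2 tilt [ 0.  0. -1.] -> shift [-0.1 -0.6  0.5] turn tool z -0.3 q7 0.47 w 0.0854 F [-0.4 -0.4  0.6] t 3.675
```

View pics/s2.png

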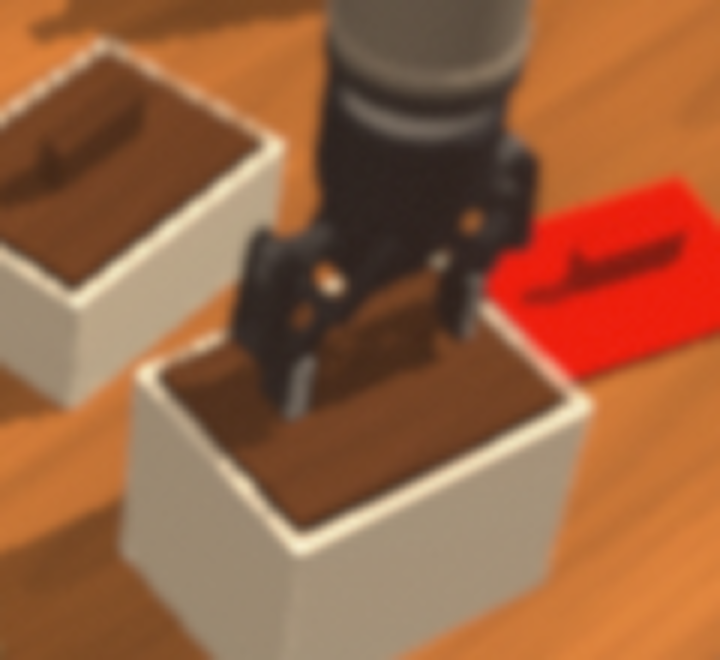

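Jaws straddle the handle ends. Close.

>>> {"method": "send_rows", "body": {"moves": [0,0,0,0,0,0,0,0,0,0,0,0,0,0,0,0], "hand": 1, "newtons": 25}}

```text
clock: 4.22
tcp_pos: [0.5993, 0.2758, 0.127]
orientation: [0.296, 3.127, 0.001]
contact_force: [-0.3, -0.6, 5.6]
grip_width: 0.0694
```

>>> {"method": "send_rows", "body": {"moves": [0,0,0,0,0,0,-3,0,0,0,-6,0,0,0,-6,0], "hand": 0}}

```text
clock: 4.72
tcp_pos: [0.5991, 0.2756, 0.1326]
orientation: [0.296, 3.127, 0.0]
contact_force: [-0.1, 0.7, -0.1]
grip_width: 0.0853
```

>>> {"method": "send_rows", "body": {"moves": [0,0,0,0,0,0,0,0,0,0,0,0,0,0,0,0], "hand": 1, "newtons": 25}}

```text
clock: 5.22
tcp_pos: [0.5991, 0.2756, 0.1325]
orientation: [0.296, 3.127, 0.0]
contact_force: [-1.1, 1.3, 2.7]
grip_width: 0.0697
```

>>> {"method": "send_rows", "body": {"moves": [0,0,-3,0,0,0,-8,0,0,0,-15,0,0,0,-30,0,0,0,-55,0,0,0,-80,0,0,0,-80,0]}}

```text
clock: 6.1
tcp_pos: [0.6002, 0.2767, 0.2153]
orientation: [0.295, 3.123, 0.004]
contact_force: [-0.3, 1.3, -2.7]
grip_width: 0.0694
```

```bash
python3 go.py .477 .06 .213 12.5; python3 - <<'E'
from h import *
S=r.grab_frame("scene");T=r.grab_frame("top")
crop(S,310,70,150,150,5,"s3.png");crop(T,190,120,150,120,5,"t3.png")
E
```

```text
pos [0.6002 0.2767 0.2153] jaw 79.2 tilt [ 0.005  0.002 -1.   ] -> shift [  80.4 -235.9    1.3] turn tool z 66.7 q7 0.52 w 0.0694 F [-0.3  1.3 -2.7] t 6.1
```

View pics/s3.png

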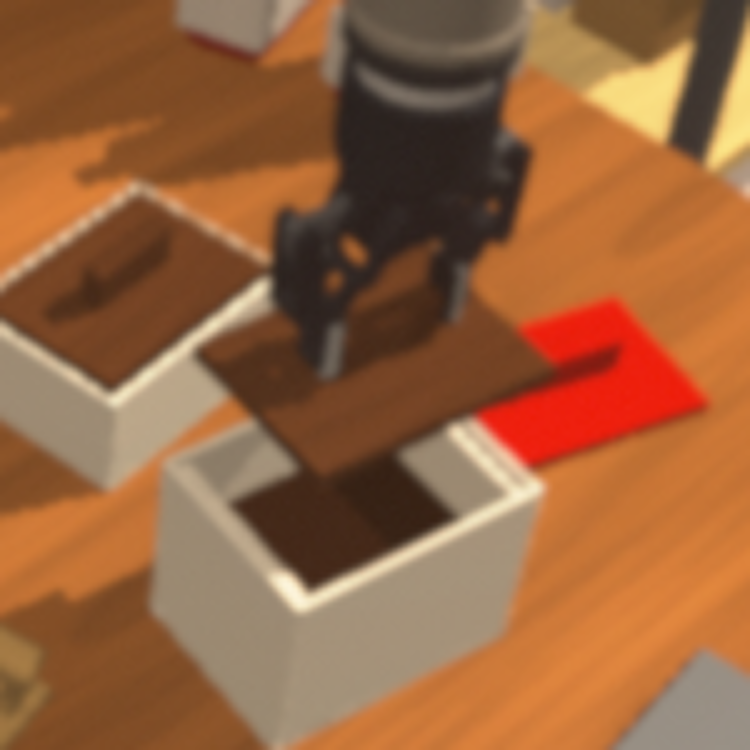

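```bash
python3 go.py .4815 .055 .16 12.5
```

```text
pos [0.5989 0.2753 0.2122] jaw 79.2 tilt [ 0. -0. -1.] -> shift [  74.  -238.4   52.2] turn tool z 66.7 q7 0.52 w 0.0696 F [ 0.4 -1.1 -2.4] t 6.2
```

>>> {"method": "send_rows", "body": {"moves": [6,-15,0,5,14,-50,0,14,24,-85,0,23,36,-120,0,32,48,-155,0,42,58,-190,10,52,68,-220,20,60,74,-238,30,66.7]}}

```text
clock: 7.2
tcp_pos: [0.48, 0.0535, 0.1809]
orientation: [-1.973, -2.444, 0.004]
contact_force: [1.2, 0.2, -2.1]
grip_width: 0.0693
```

>>> {"method": "send_rows", "body": {"moves": [0,0,0,0,0,0,0,0]}}

```text
clock: 7.45
tcp_pos: [0.4821, 0.0566, 0.1824]
orientation: [-1.962, -2.453, -0.001]
contact_force: [0.6, 0.6, -1.9]
grip_width: 0.069
```

```bash
python3 go.py .4815 .055 .11 12.5; python3 - <<'E'
from h import *
S=r.grab_frame("scene");T=r.grab_frame("top")
crop(S,210,100,150,150,5,"s4.png");crop(T,260,150,150,120,5,"t4.png")
E
```

```text
pos [0.4821 0.0566 0.1824] jaw 12.7 tilt [ 0.     0.001 -1.   ] -> shift [-1.5 -1.  72.4] turn tool z 0.2 q7 -0.2 w 0.069 F [ 0.6  0.6 -1.9] t 7.45
```

View pics/s4.png

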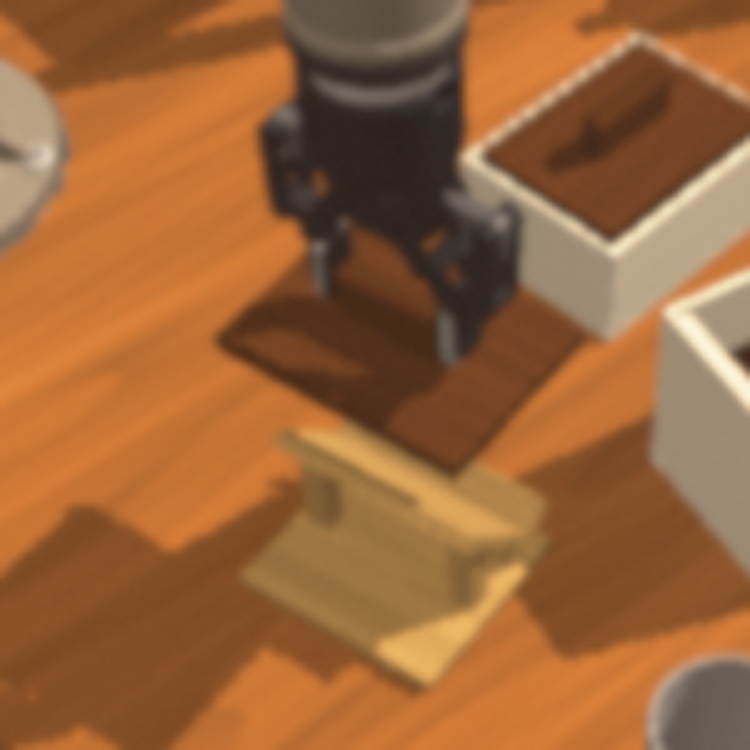

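View pics/t4.png

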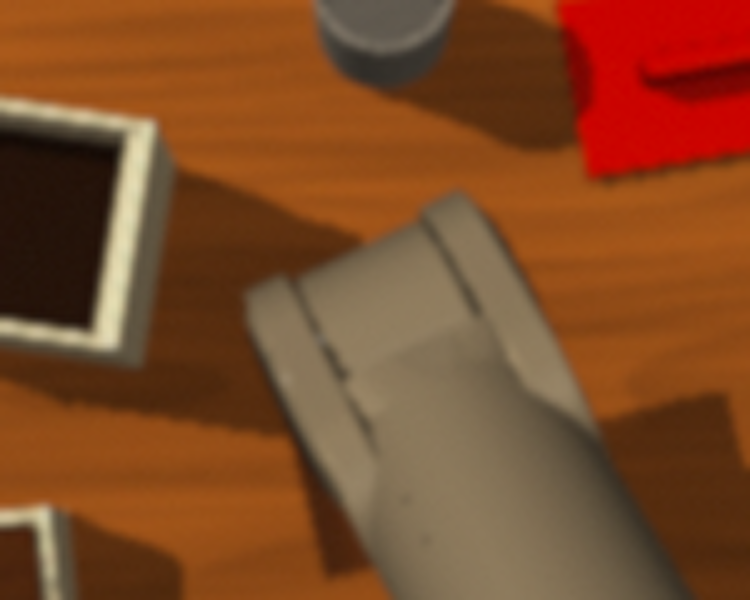

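>>> {"method": "send_rows", "body": {"moves": [-1,-1,30,0,-1.5,-1,55,0,-1.5,-1,70,0,-1.5,-1,77,0,-1.5,-1,77,0]}}

```text
clock: 8.18
tcp_pos: [0.4813, 0.0542, 0.1054]
orientation: [-1.966, -2.451, -0.0]
contact_force: [-0.3, -0.1, -1.7]
grip_width: 0.0698
```

>>> {"method": "send_rows", "body": {"moves": [0,0,3,0,0,0,5,0,0,0,5,0]}}

```text
clock: 8.55
tcp_pos: [0.4817, 0.0544, 0.1013]
orientation: [1.965, 2.45, 0.002]
contact_force: [-1.7, 1.1, 5.9]
grip_width: 0.0696
```

>>> {"method": "send_rows", "body": {"moves": [0,0,3,0,0,0,5,0,0,0,5,0]}}

```text
clock: 8.93
tcp_pos: [0.4812, 0.0569, 0.0971]
orientation: [-1.963, -2.452, -0.004]
contact_force: [-8.5, 6.8, 13.7]
grip_width: 0.0695
```

```bash
python3 go.py .4815 .055 .083 12.5; python3 - <<'E'
from h import *
S=r.grab_frame("scene")
crop(S,210,120,150,150,5,"s5.png")
E
```

```text
pos [0.4812 0.0569 0.0971] jaw 12.6 tilt [ 0.001  0.002 -1.   ] -> shift [-1.9 -0.1 14. ] turn tool z 0.1 q7 -0.3 w 0.0695 F [-8.5  6.8 13.7] t 8.925
```

View pics/s5.png

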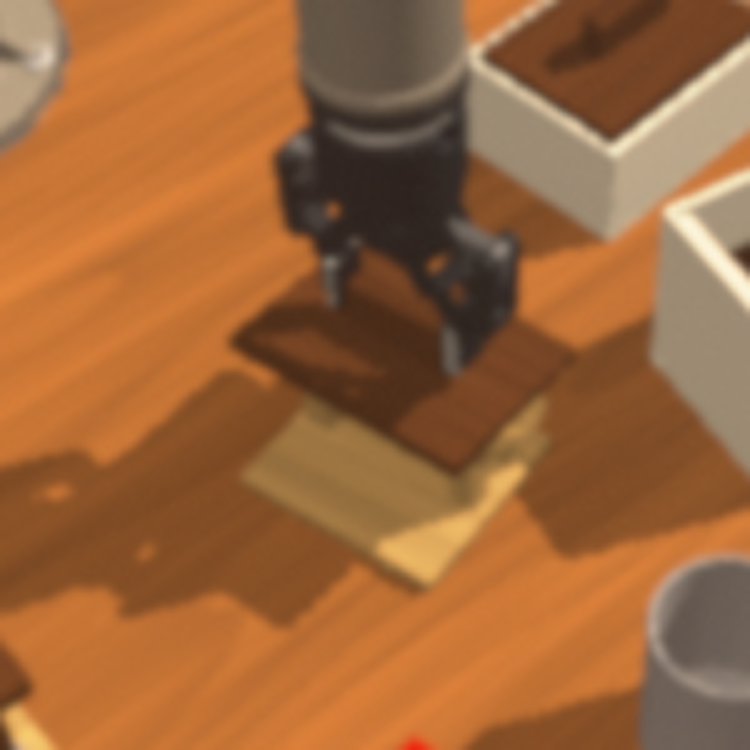

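>>> {"method": "send_rows", "body": {"moves": [0,0,2,0,0,0,4,0,0,0,4,0], "newtons": 20}}

```text
clock: 9.35
tcp_pos: [0.4809, 0.0581, 0.0932]
orientation: [-1.961, -2.453, -0.005]
contact_force: [-9.4, 9.7, 17.4]
grip_width: 0.0691
```

```bash
python3 - <<'E'
from h import *
print(r.get_obs()["contact_force"])
S=r.grab_frame("scene")
crop(S,210,120,150,150,5,"s6.png")
E
```

```text
[-9.40514875  9.74329522 17.36302792]
```

View pics/s6.png

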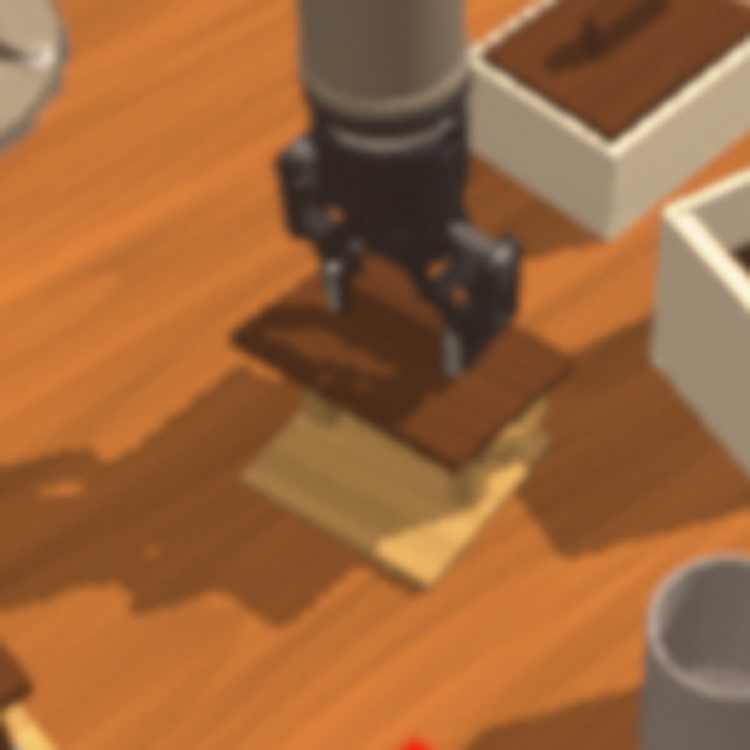

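>>> {"method": "send_rows", "body": {"moves": [0,0,2,0,0,0,4,0,0,0,4,0]}}

```text
clock: 9.78
tcp_pos: [0.4807, 0.0587, 0.0892]
orientation: [-1.96, -2.453, -0.006]
contact_force: [-10.2, 11.3, 15.9]
grip_width: 0.0693
```

>>> {"method": "send_rows", "body": {"moves": [0,0,2,0,0,0,4,0,0,0,4,0]}}

```text
clock: 10.15
tcp_pos: [0.4807, 0.0588, 0.085]
orientation: [-1.96, -2.453, -0.006]
contact_force: [-9.9, 11.8, 13.9]
grip_width: 0.0694
```

```bash
python3 - <<'E'
from h import *
S=r.grab_frame("scene")
crop(S,210,120,150,150,5,"s7.png")
E
```

```text
(no output)
```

View pics/s7.png

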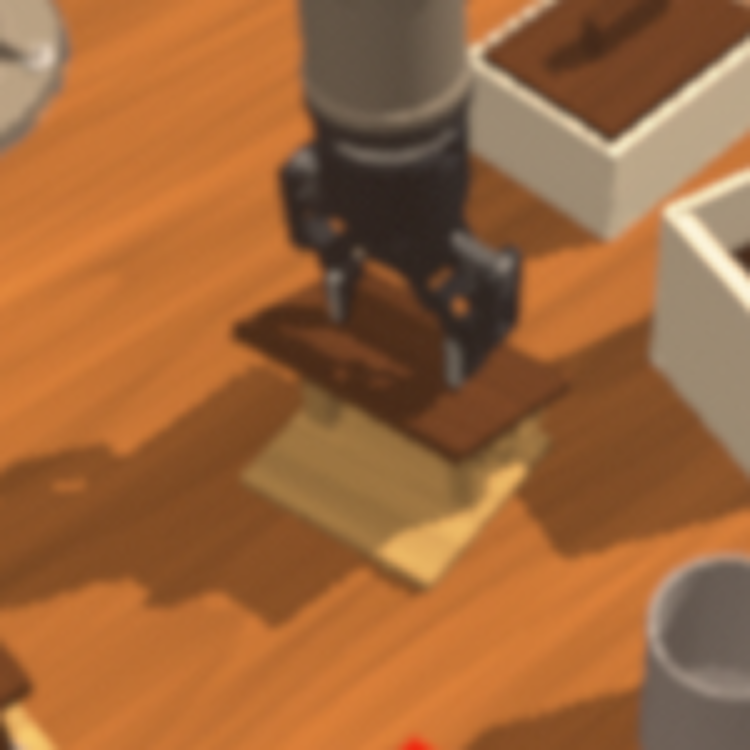

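>>> {"method": "send_rows", "body": {"moves": [0,0,2,0,0,0,4,0,0,0,4,0]}}

```text
clock: 10.58
tcp_pos: [0.4807, 0.0587, 0.0811]
orientation: [-1.96, -2.453, -0.006]
contact_force: [-10.7, 11.0, 16.2]
grip_width: 0.0693
```

>>> {"method": "send_rows", "body": {"moves": [0,0,2,0,0,0,4,0,0,0,4,0]}}

```text
clock: 10.95
tcp_pos: [0.4808, 0.0586, 0.0801]
orientation: [1.961, 2.454, 0.004]
contact_force: [-23.4, 7.5, 56.2]
grip_width: 0.0691
```

```bash
python3 - <<'E'
from h import *
S=r.grab_frame("scene")
crop(S,210,120,150,150,5,"s8.png")
E
```

```text
(no output)
```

View pics/s8.png

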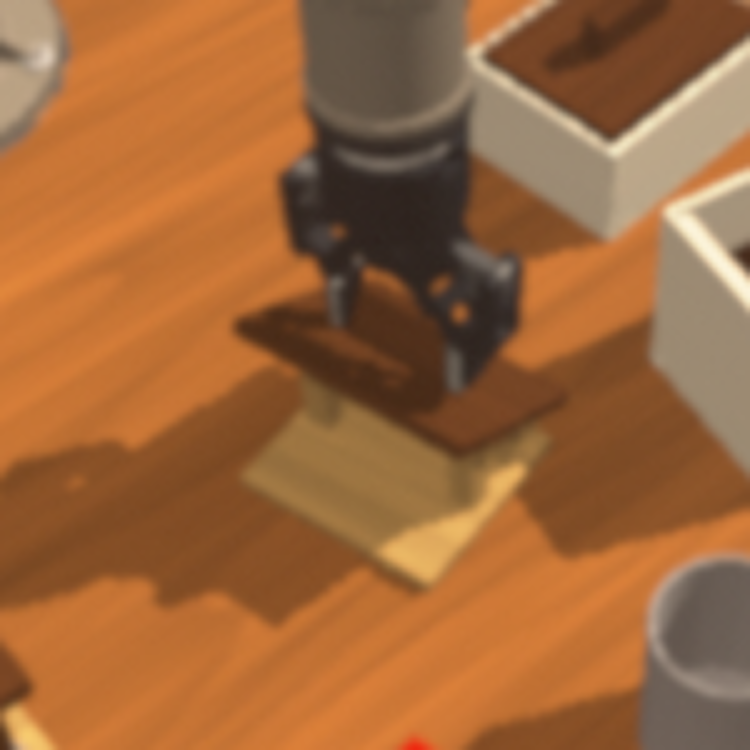

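>>> {"method": "send_rows", "body": {"moves": [0,0,-2,0,0,0,-3,0]}}

```text
clock: 11.25
tcp_pos: [0.4807, 0.0586, 0.0805]
orientation: [-1.961, -2.453, -0.006]
contact_force: [-9.3, 10.9, 14.4]
grip_width: 0.0693
```

>>> {"method": "send_rows", "body": {"moves": [0,0,0,0,0,0,0,0,0,0,0,0,0,0,0,0], "hand": 0}}

```text
clock: 11.75
tcp_pos: [0.4817, 0.0538, 0.0785]
orientation: [1.966, 2.449, 0.001]
contact_force: [0.1, 1.3, 4.1]
grip_width: 0.0858
```

```bash
python3 - <<'E'
from h import *
S=r.grab_frame("scene")
crop(S,210,120,150,150,5,"s9.png")
E
```

```text
(no output)
```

View pics/s9.png

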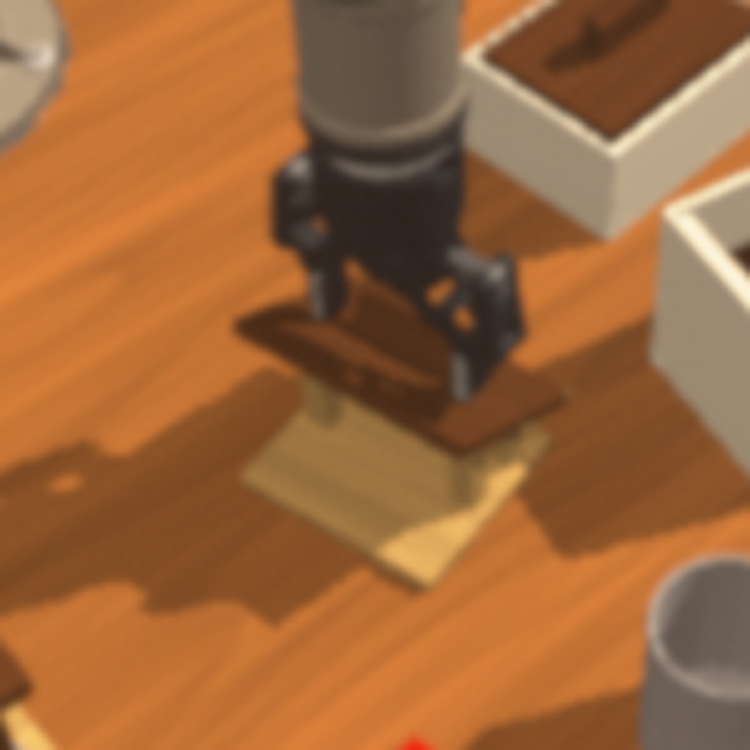

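>>> {"method": "send_rows", "body": {"moves": [0,0,-5,0,0,0,-20,0,0,0,-60,0,0,0,-110,0,0,0,-140,0,0,0,-140,0]}}

```text
clock: 12.55
tcp_pos: [0.4825, 0.0542, 0.2215]
orientation: [1.964, 2.446, 0.006]
contact_force: [0.1, -0.1, 0.1]
grip_width: 0.0857
```

```bash
python3 - <<'E'
from h import *
S=r.grab_frame("scene");T=r.grab_frame("top")
crop(S,225,150,120,100,6,"s10.png")
crop(T,260,150,150,120,5,"t10.png")
E
```

```text
(no output)
```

View pics/s10.png

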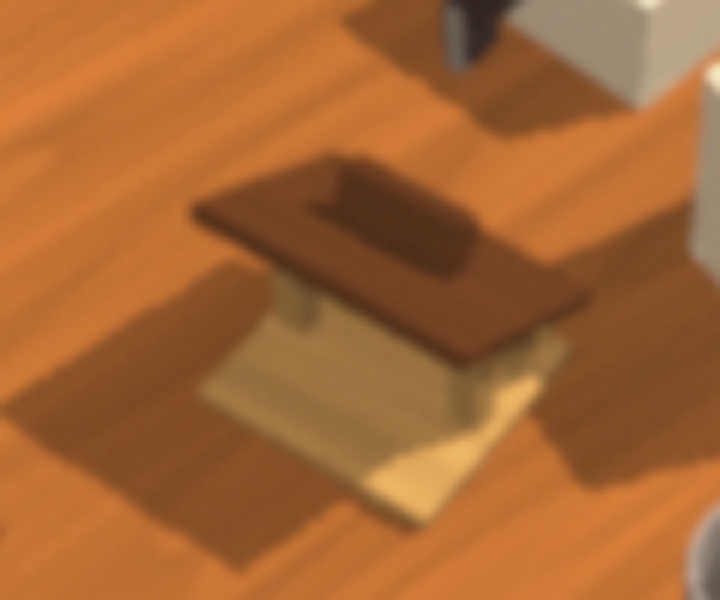

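View pics/t10.png

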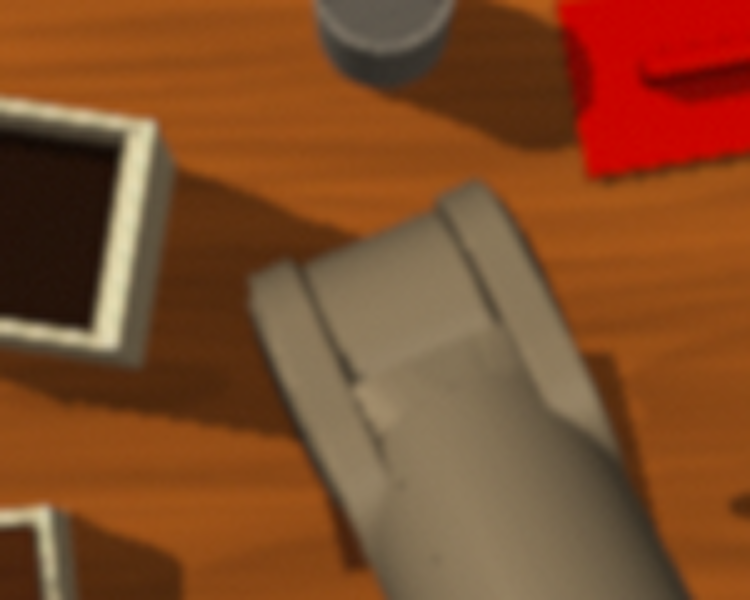

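```bash
python3 - <<'E'
from h import *
S=r.grab_frame("scene")
a=np.radians(12.5);c=np.array([.477,.0755,.04]);x=np.array([np.cos(a),np.sin(a),0]);y=np.array([-x[1],x[0],0]);z=np.array([0,0,1.])
for th in(45,35,28):
  t=np.radians(th);n=np.array([np.sin(t),np.cos(t)]);u=np.array([-np.cos(t),np.sin(t)])
  for slide in(0,.008):
    b=np.array([-.0495,.0495])-u*(.07) if th==45 else np.array([-.0495,.0495])-u*.07
    for s,nm in((.110+slide,"up"),(slide,"lo")):
      k=b+s*u+.01*n
      print(th,slide,nm,[((proj(S,c+i*.075*x+k[0]*y+k[1]*z)[0]-(225,150))*6+2.5).round() for i in(-1,1)])
E
```

```text
45 0 up [array([183., 182.]), array([459., 342.])]
45 0 lo [array([308., 190.]), array([567., 336.])]
45 0.008 up [array([173., 182.]), array([451., 342.])]
45 0.008 lo [array([300., 189.]), array([559., 336.])]
35 0 up [array([175., 197.]), array([451., 357.])]
35 0 lo [array([315., 167.]), array([575., 312.])]
35 0.008 up [array([164., 199.]), array([441., 361.])]
35 0.008 lo [array([306., 169.]), array([567., 315.])]
28 0 up [array([171., 207.]), array([446., 368.])]
28 0 lo [array([319., 151.]), array([580., 296.])]
28 0.008 up [array([159., 212.]), array([436., 374.])]
28 0.008 lo [array([309., 155.]), array([571., 301.])]
```

```bash
python3 go.py .480 .0618 .090 12.5
```

```text
pos [0.4803 0.0536 0.2178] jaw 12.5 tilt [-0.001 -0.    -1.   ] -> shift [  8.1   1.6 127.8] turn tool z -0.0 q7 -0.17 w 0.0853 F [-0.4 -0.7  1.1] t 12.7
```

>>> {"method": "send_rows", "body": {"moves": [4,1,30,0,8,1.5,70,0,8,1.5,100,0,8,1.5,115,0,8,1.5,124,0,8,1.5,128,0,8,1.5,128,0]}}

```text
clock: 13.58
tcp_pos: [0.4812, 0.0621, 0.0907]
orientation: [1.966, 2.449, 0.001]
contact_force: [0.0, -0.1, -0.1]
grip_width: 0.0855
```

>>> {"method": "send_rows", "body": {"moves": [0,0,0,0,0,0,0,0,0,0,0,0,0,0,0,0], "hand": 1, "newtons": 22}}

```text
clock: 14.08
tcp_pos: [0.4813, 0.0622, 0.0911]
orientation: [1.966, 2.449, 0.001]
contact_force: [-1.9, 0.5, 5.7]
grip_width: 0.0692
```

>>> {"method": "send_rows", "body": {"moves": [0,0,-5,0,-2,0,-9,0,-8,0,-9,0,-14,0,-9,0,-14,0,-9,0]}}

```text
clock: 14.7
tcp_pos: [0.4839, 0.048, 0.0993]
orientation: [-1.967, -2.449, 0.0]
contact_force: [-0.9, 1.1, -0.7]
grip_width: 0.0689
```

```bash
python3 go.py .480 .0618 .090 12.5;python3 - <<'E'
from h import *
S=r.grab_frame("scene")
crop(S,225,150,120,100,6,"s11.png")
E
```

```text
pos [0.4839 0.048  0.0993] jaw 12.5 tilt [-0.  0. -1.] -> shift [14.3 -0.8  9.3] turn tool z -0.0 q7 -0.29 w 0.0689 F [-0.9  1.1 -0.7] t 14.7
```

View pics/s11.png

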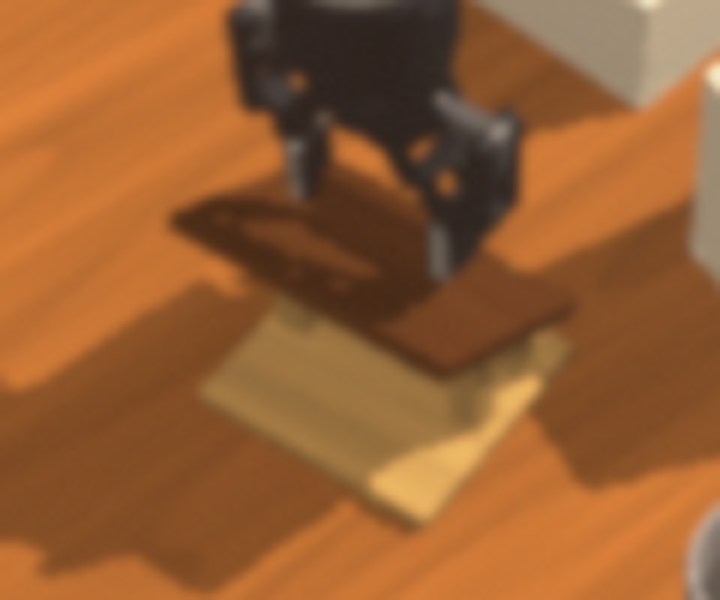

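>>> {"method": "send_rows", "body": {"moves": [0,0,4,0,0,0,8,0,0,0,10,0,0,0,10,0]}}

```text
clock: 15.25
tcp_pos: [0.4832, 0.0509, 0.0901]
orientation: [-1.962, -2.452, -0.002]
contact_force: [-7.4, 6.5, 12.7]
grip_width: 0.0692
```

>>> {"method": "send_rows", "body": {"moves": [0,0,2,0,0,0,4,0,0,0,4,0]}}

```text
clock: 15.62
tcp_pos: [0.4841, 0.0522, 0.0877]
orientation: [-1.962, -2.453, -0.005]
contact_force: [-12.2, 8.1, 28.1]
grip_width: 0.0693
```

```bash
python3 - <<'E'
from h import *
S=r.grab_frame("scene")
crop(S,225,150,120,100,6,"s12.png")
E
```

```text
(no output)
```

View pics/s12.png

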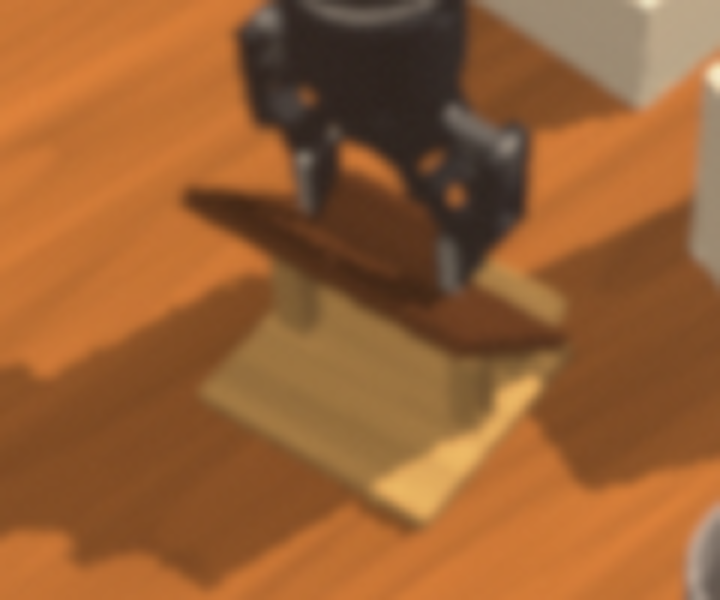

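>>> {"method": "send_rows", "body": {"moves": [0,0,-2,0,0,0,-3,0]}}

```text
clock: 15.92
tcp_pos: [0.4841, 0.0515, 0.0888]
orientation: [-1.962, -2.452, -0.006]
contact_force: [-1.2, 8.6, -0.2]
grip_width: 0.0693
```

>>> {"method": "send_rows", "body": {"moves": [0,0,0,0,0,0,0,0,0,0,0,0,0,0,0,0], "hand": 0}}

```text
clock: 16.42
tcp_pos: [0.4839, 0.0481, 0.0882]
orientation: [1.967, 2.45, -0.0]
contact_force: [-0.2, -0.4, 0.4]
grip_width: 0.0854
```

>>> {"method": "send_rows", "body": {"moves": [0,0,-5,0,0,0,-20,0,0,0,-60,0,0,0,-100,0,0,0,-120,0,0,0,-120,0]}}

```text
clock: 17.18
tcp_pos: [0.4851, 0.0487, 0.2107]
orientation: [1.964, 2.447, 0.005]
contact_force: [-0.3, 0.3, -0.8]
grip_width: 0.0856
```

```bash
python3 - <<'E'
from h import *
S=r.grab_frame("scene")
crop(S,225,150,120,100,6,"s13.png")
E
```

```text
(no output)
```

View pics/s13.png

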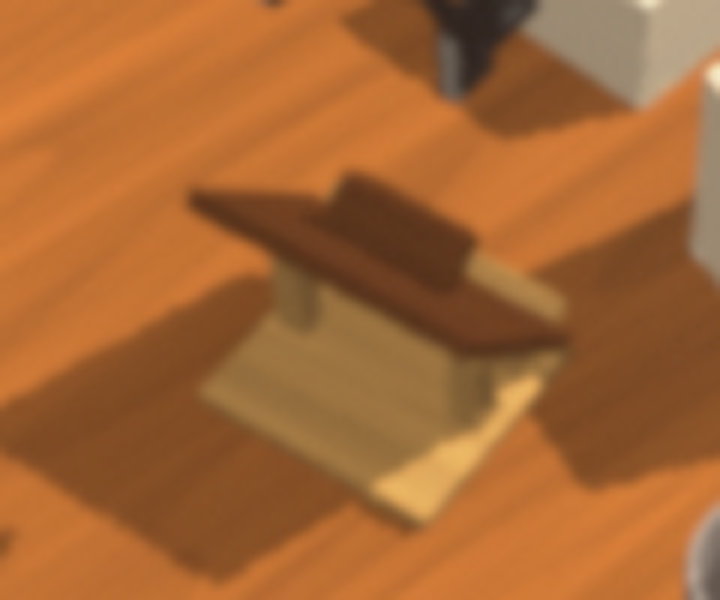

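```bash
python3 - <<'E'
from h import *
S=r.grab_frame("scene")
P=plane(S,(np.array([(189,188),(461,346)])-2.5)/6+(225,150),.125);print(P,P.mean(0),P[1]-P[0])
a=np.radians(12.5);c=np.array([.477,.0755,.04]);x=np.array([np.cos(a),np.sin(a),0]);y=np.array([-x[1],x[0],0])
d=P.mean(0)-c;print(d@x,d@y,np.linalg.norm(P[1]-P[0]))
E
python3 go.py .48 .05 .21 -77.5
```

```text
[[ 0.42358998 -0.00983259  0.125     ]
 [ 0.56767495  0.0217487   0.125     ]] [0.49563247 0.00595806 0.125     ] [ 1.44084967e-01  3.15812954e-02 -1.11022302e-16]
0.0031391725637792845 -0.07192632629167743 0.1475054436390187
pos [0.4836 0.0482 0.2083] jaw 12.5 tilt [ 0. -0. -1.] -> shift [ 2.5 -3.1 -1.7] turn tool z 90.0 q7 -0.17 w 0.0857 F [-0.9  0.1 -0.4] t 17.275
```

>>> {"method": "send_rows", "body": {"moves": [-5,0,0,10,-10,0,0,20,-15,0,0,30,-20,2,0,40,-25,4,0,50,-30,6,0,60,-33,6,0,70,-36,6,0,80], "hand": 0.53}}

```text
clock: 18.27
tcp_pos: [0.4966, 0.0144, 0.207]
orientation: [-3.082, -0.604, 0.004]
contact_force: [0.0, 0.7, -0.7]
grip_width: 0.0402
```

```bash
python3 go.py .494 .0127 .15 -77.5
```

```text
pos [0.4966 0.0144 0.207 ] jaw -67.8 tilt [-0.003 -0.    -1.   ] -> shift [-2.9  0.6 57. ] turn tool z 9.7 q7 -1.43 w 0.0402 F [ 0.   0.7 -0.7] t 18.275
```

>>> {"method": "send_rows", "body": {"moves": [-1,0.5,20,5,-3,0.5,40,9.7,-3,0.5,57,9.7,-3,0.5,57,9.7]}}

```text
clock: 18.77
tcp_pos: [0.4936, 0.0129, 0.1496]
orientation: [-3.121, -0.353, 0.006]
contact_force: [0.4, 0.5, 0.4]
grip_width: 0.0402
```

```bash
python3 go.py .494 .0127 .101 -77.5;python3 - <<'E'
from h import *
S=r.grab_frame("scene")
crop(S,215,130,120,100,6,"s14.png")
E
```

```text
pos [0.4936 0.0129 0.1496] jaw -77.1 tilt [-0.004 -0.    -1.   ] -> shift [ 0.5  0.3 48.6] turn tool z 0.4 q7 -1.62 w 0.0402 F [0.4 0.5 0.4] t 18.775
```

View pics/s14.png

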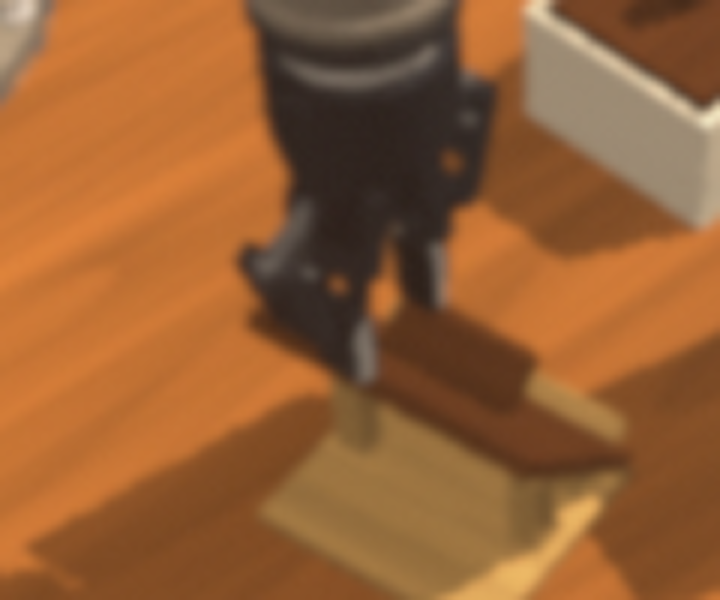

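>>> {"method": "send_rows", "body": {"moves": [0,0,12,0.4,0.5,0,24,0.4,0.5,0,32,0.4,0.5,0,38,0.4,0.5,0,38,0.4]}}

```text
clock: 19.45
tcp_pos: [0.4951, 0.013, 0.1128]
orientation: [-3.123, -0.34, 0.001]
contact_force: [-0.6, 0.3, 0.5]
grip_width: 0.0403
```

>>> {"method": "send_rows", "body": {"moves": [0,0,4,0,0,0,7,0,0,0,10,0,0,0,10,0]}}

```text
clock: 19.95
tcp_pos: [0.4952, 0.013, 0.1031]
orientation: [3.123, 0.339, -0.001]
contact_force: [-0.2, 0.6, 0.2]
grip_width: 0.0401
```

```bash
python3 go.py .494 .0127 .101 -77.5;python3 - <<'E'
from h import *
S=r.grab_frame("scene")
crop(S,215,130,120,100,6,"s15.png")
E
```

```text
pos [0.4952 0.013  0.1031] jaw -77.6 tilt [-0. -0. -1.] -> shift [-1.3  0.   2.1] turn tool z -0.1 q7 -1.66 w 0.0401 F [-0.2  0.6  0.2] t 19.95
```

View pics/s15.png

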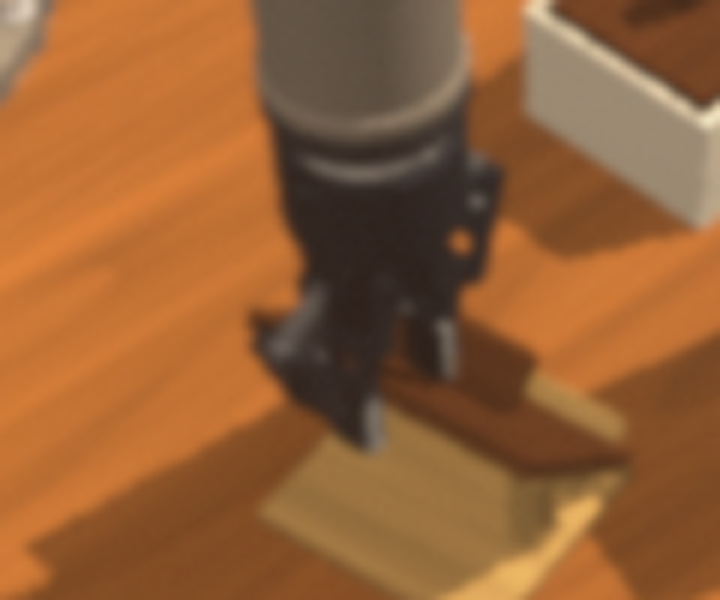

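>>> {"method": "send_rows", "body": {"moves": [0,0,2,0,0,0,2,0]}}

```text
clock: 20.25
tcp_pos: [0.4953, 0.013, 0.1012]
orientation: [-3.123, -0.339, 0.0]
contact_force: [-0.6, -0.4, -0.2]
grip_width: 0.0399
```

>>> {"method": "send_rows", "body": {"moves": [0,0,0,0,0,0,0,0,0,0,0,0,0,0,0,0], "hand": 1, "newtons": 30}}

```text
clock: 20.75
tcp_pos: [0.4957, 0.0139, 0.1028]
orientation: [-3.123, -0.34, -0.001]
contact_force: [-4.2, 1.4, 15.4]
grip_width: 0.0273
```

```bash
python3 - <<'E'
from h import *
S=r.grab_frame("scene")
crop(S,215,130,120,100,6,"s16.png")
E
```

```text
(no output)
```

View pics/s16.png

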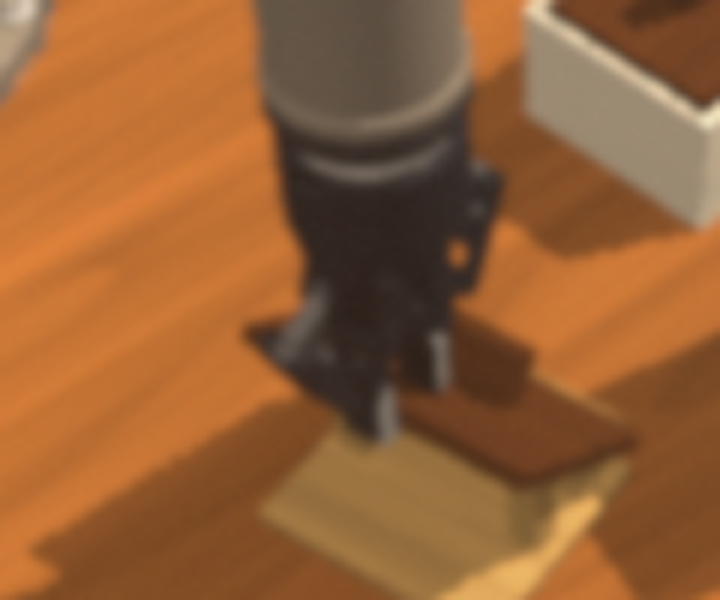

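>>> {"method": "send_rows", "body": {"moves": [0,0,-2,0,0,0,-4,0,0,0,-6,0,0,0,-8,0,0,0,-8,0]}}

```text
clock: 21.42
tcp_pos: [0.4956, 0.0144, 0.1095]
orientation: [-3.122, -0.341, -0.001]
contact_force: [-0.0, 5.4, 1.5]
grip_width: 0.0203
```

```bash
python3 - <<'E'
from h import *
S=r.grab_frame("scene")
crop(S,215,130,120,100,6,"s17.png")
E
```

```text
(no output)
```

View pics/s17.png

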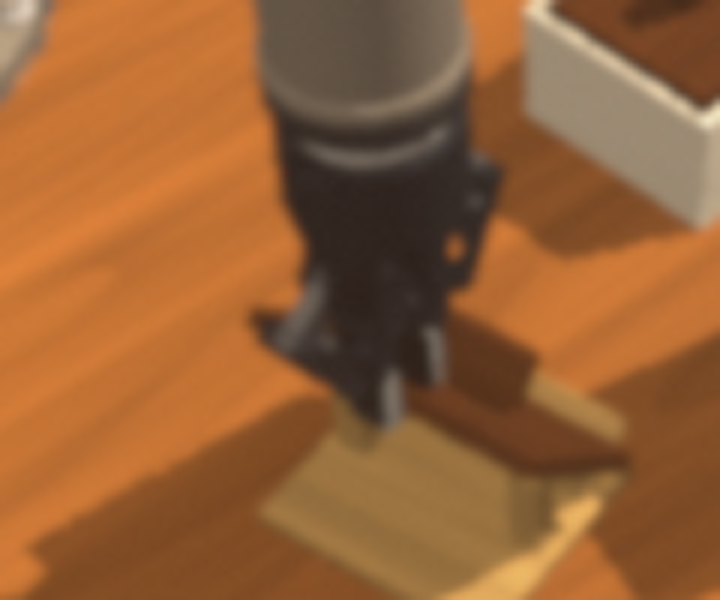

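>>> {"method": "send_rows", "body": {"moves": [0,0,0,0,0,0,0,0,0,0,4,0,0,0,8,0,0,0,8,0], "hand": 0.575}}

```text
clock: 22.1
tcp_pos: [0.4956, 0.0134, 0.1012]
orientation: [-3.123, -0.34, -0.001]
contact_force: [-0.2, 1.2, 1.5]
grip_width: 0.0362
```

```bash
python3 go.py .494 .0127 .101 -77.5;python3 - <<'E'
from h import *
S=r.grab_frame("scene")
crop(S,215,130,120,100,6,"s18.png")
E
```

```text
pos [0.4956 0.0134 0.1012] jaw -77.6 tilt [ 0.  0. -1.] -> shift [-1.8  0.3  0.2] turn tool z -0.1 q7 -1.66 w 0.0362 F [-0.2  1.2  1.5] t 22.1
```

View pics/s18.png

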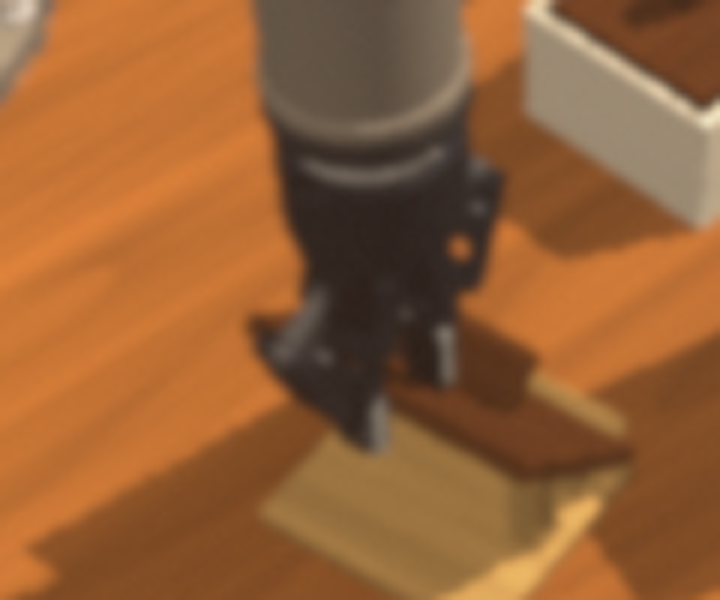

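>>> {"method": "send_rows", "body": {"moves": [0,-4,0,0,0,-8,0,0,0,-12,-4,0,0,-16,-8.5,0,0,-22,-13,0,0,-29,-17,0,0,-29,-17,0]}}

```text
clock: 23.02
tcp_pos: [0.4893, 0.0425, 0.1187]
orientation: [-3.122, -0.342, -0.001]
contact_force: [0.9, -0.8, -0.2]
grip_width: 0.0362
```

```bash
python3 go.py .494 .0127 .101 -77.5;python3 - <<'E'
from h import *
S=r.grab_frame("scene")
crop(S,215,130,120,100,6,"s19.png")
E
```

```text
pos [0.4893 0.0425 0.1187] jaw -77.5 tilt [ 0.001  0.001 -1.   ] -> shift [-1.9 30.1 17.7] turn tool z -0.0 q7 -1.71 w 0.0362 F [ 0.9 -0.8 -0.2] t 23.025
```

View pics/s19.png

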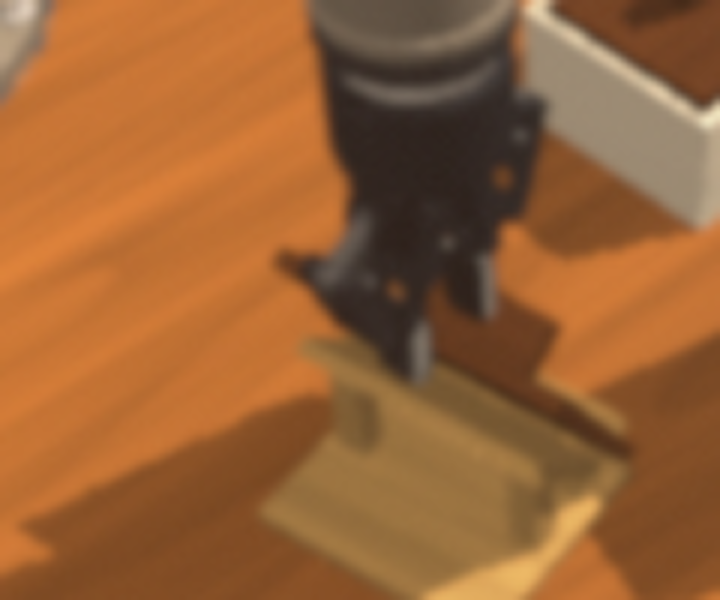

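>>> {"method": "send_rows", "body": {"moves": [0,-7,-4,0,0,-14,-7,0,0,-20,-9,0,0,-26,-11,0,0,-31,-12,0,0,-31,-12,0]}}

```text
clock: 23.82
tcp_pos: [0.4823, 0.0722, 0.1303]
orientation: [-3.123, -0.341, 0.0]
contact_force: [-0.1, -1.1, -1.1]
grip_width: 0.0364
```

```bash
python3 go.py .494 .0127 .101 -77.5;python3 - <<'E'
from h import *
S=r.grab_frame("scene")
crop(S,215,130,120,100,6,"s20.png")
E
```

```text
pos [0.4823 0.0722 0.1303] jaw -77.6 tilt [-0.  0. -1.] -> shift [-1.4 60.6 29.3] turn tool z -0.1 q7 -1.77 w 0.0364 F [-0.1 -1.1 -1.1] t 23.825
```

View pics/s20.png

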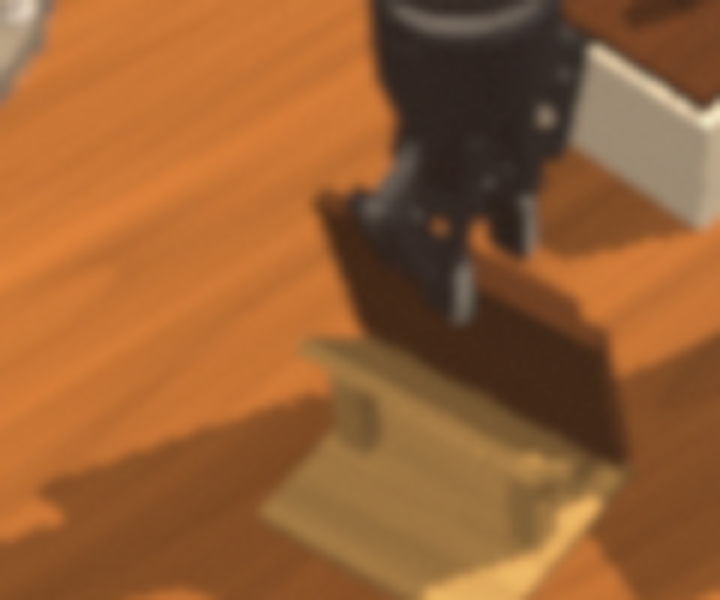

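>>> {"method": "send_rows", "body": {"moves": [0,-3,4,0,0,-6,8,0,0,-6,10,0,0,-6,10,0]}}

```text
clock: 24.38
tcp_pos: [0.481, 0.0774, 0.12]
orientation: [3.123, 0.339, -0.001]
contact_force: [-0.0, -0.7, -0.3]
grip_width: 0.0359
```

>>> {"method": "send_rows", "body": {"moves": [0,0,0,0,0,0,0,0,0,0,0,0,0,0,0,0], "hand": 1, "newtons": 40}}

```text
clock: 24.88
tcp_pos: [0.4812, 0.078, 0.1205]
orientation: [-3.123, -0.341, -0.0]
contact_force: [-1.6, 1.5, 2.2]
grip_width: 0.0096
```

```bash
python3 go.py .494 .0127 .101 -77.5;python3 - <<'E'
from h import *
S=r.grab_frame("scene")
crop(S,215,130,120,100,6,"s21.png")
E
```

```text
pos [0.4812 0.078  0.1205] jaw -77.5 tilt [ 0.  0. -1.] -> shift [-1.6 66.6 19.4] turn tool z -0.0 q7 -1.79 w 0.0096 F [-1.6  1.5  2.2] t 24.875
```

View pics/s21.png

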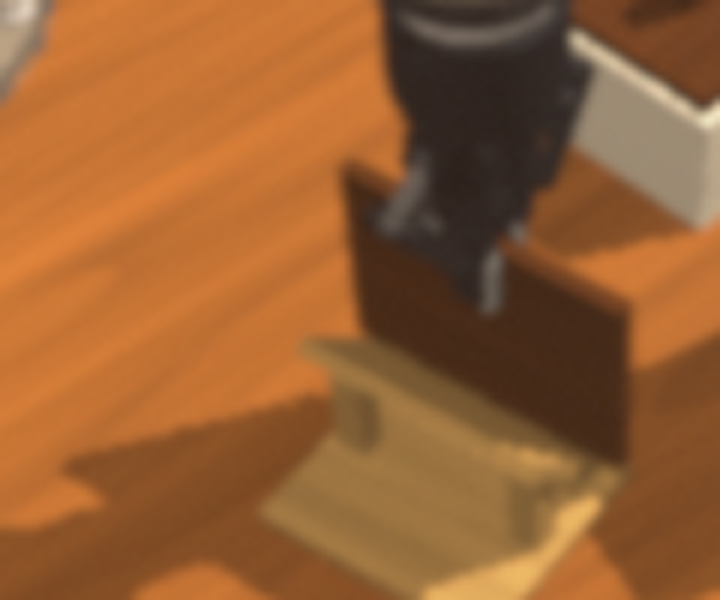

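>>> {"method": "send_rows", "body": {"moves": [0,0,-4,0,0,0,-12,0,0,0,-30,0,0,0,-60,0,0,0,-90,0,0,0,-105,0,0,0,-105,0]}}

```text
clock: 25.8
tcp_pos: [0.4817, 0.0773, 0.226]
orientation: [3.123, 0.338, 0.003]
contact_force: [1.0, -0.4, -3.6]
grip_width: 0.0093
```

```bash
python3 go.py .477 -.378 .225 -90;python3 - <<'E'
from h import *
import pickle
S=r.grab_frame("scene")
crop(S,215,100,140,110,5,"s22.png")
f=pickle.load(open("f0.pkl","rb"))
for n,(x0,y0,w,h,s) in {"top":(470,195,45,75,10),"scene":(120,255,70,80,10)}.items():
    g=f[n];im=cv2.resize(g["img"][y0:y0+h,x0:x0+w,::-1],None,fx=s,fy=s,interpolation=cv2.INTER_CUBIC)
    for yy in(-.378+.008,-.378+.014,-.378-.008,-.378-.014):
        p=(proj(g,[[.477-.075,yy,.052],[.477+.075,yy,.052]])-(x0,y0)+.5)*s-.5
        cv2.line(im,*[tuple(int(v) for v in q) for q in p],(0,255,0) if yy>-.378 else (255,255,0),1)
    cv2.imwrite(f"pics/ov_{n}.png",im)
E
```

```text
pos [0.4817 0.0773 0.226 ] jaw -77.6 tilt [ 0.002  0.    -1.   ] -> shift [-102.1  443.7    1. ] turn tool z 12.4 q7 -1.72 w 0.0093 F [ 1.  -0.4 -3.6] t 25.8
```

View pics/ov_top.png

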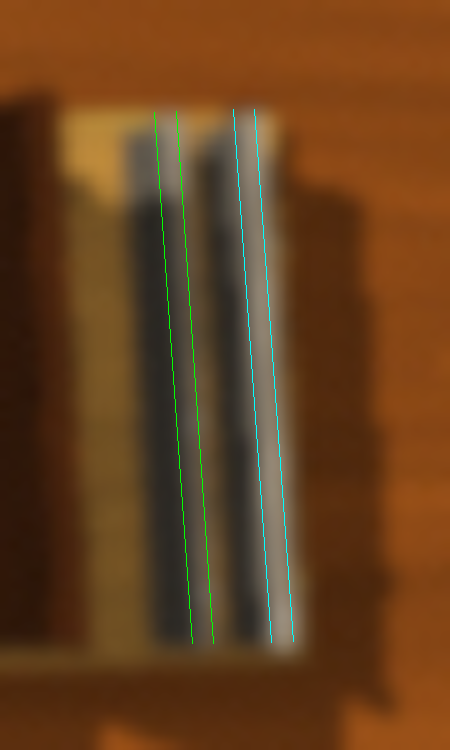

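View pics/ov_scene.png

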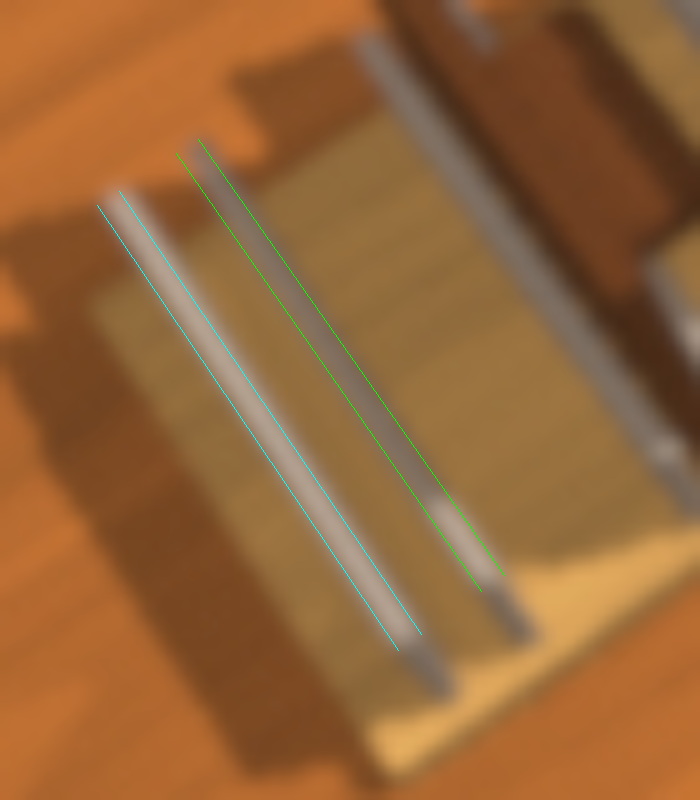

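View pics/s22.png

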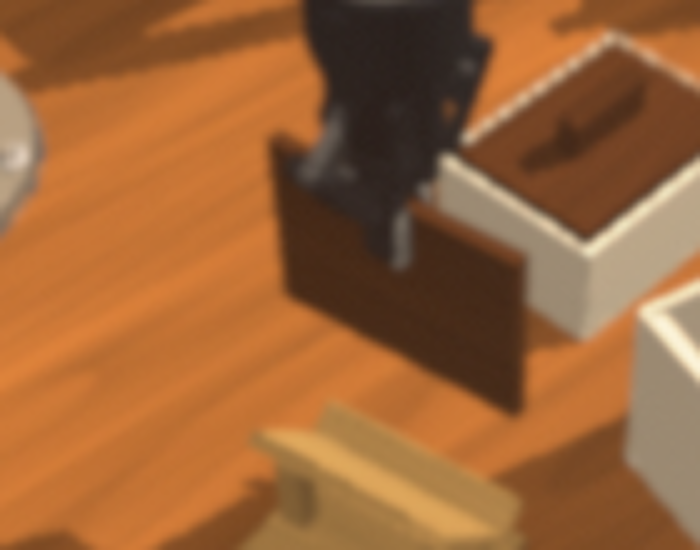

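>>> {"method": "send_rows", "body": {"moves": [-6,25,-8,1,-16,70,-15,3,-28,120,-15,5,-40,175,-15,7,-53,230,-15,9,-66,285,-15,10,-79,340,-15,11,-90,390,-15,12]}}

```text
clock: 26.85
tcp_pos: [0.4758, -0.3245, 0.2385]
orientation: [-3.141, -0.009, 0.004]
contact_force: [0.4, 0.5, -1.0]
grip_width: 0.0095
```

```bash
python3 go.py .478 -.378 .225 -90.7
```

```text
pos [ 0.4758 -0.3245  0.2385] jaw -89.7 tilt [-0.003  0.001 -1.   ] -> shift [ 1.9 53.5 13.4] turn tool z 1.0 q7 -1.09 w 0.0095 F [ 0.4  0.5 -1. ] t 26.85
```

>>> {"method": "send_rows", "body": {"moves": [1,28,5,0.5,2,50,10,1,2,53.5,13,1,2,53.5,13,1,2,53.5,13,1]}}

```text
clock: 27.48
tcp_pos: [0.4801, -0.3746, 0.2275]
orientation: [-3.141, 0.013, -0.001]
contact_force: [-1.3, -0.1, -1.5]
grip_width: 0.0094
```

```bash
python3 go.py .478 -.378 .200 -90.7; python3 - <<'E'
from h import *
S=r.grab_frame("scene");T=r.grab_frame("top")
crop(S,80,170,140,130,5,"s23.png");crop(T,400,170,140,120,5,"t23.png")
E
```

```text
pos [ 0.4801 -0.3746  0.2275] jaw -90.5 tilt [ 0.     0.001 -1.   ] -> shift [-2.1  3.4 27.5] turn tool z 0.2 q7 -1.03 w 0.0094 F [-1.3 -0.1 -1.5] t 27.475
```

View pics/s23.png

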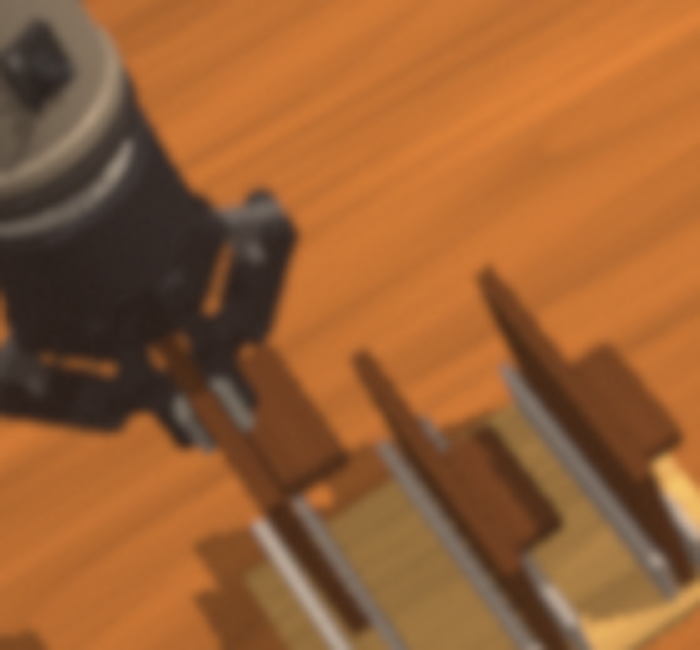

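View pics/t23.png

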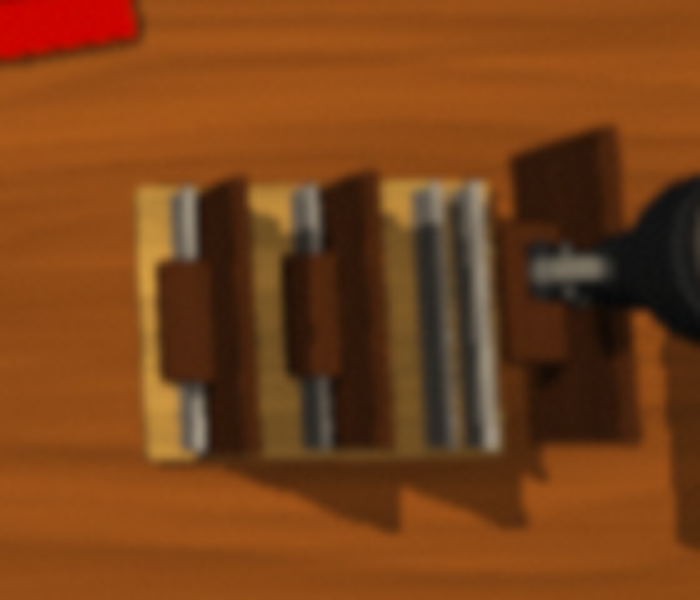

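```bash
cat > ov.py <<'E'
from h import *
import sys
o=r.get_obs();P=np.array(o["tcp_pos"]);M=R.from_rotvec(o["orientation"]).as_matrix();X=M[:,0];Y=-M[:,1]
zb=float(sys.argv[1])
print(P,X,o["contact_force"])
for n,(x0,y0,w,h,s) in {"scene":(90,190,80,80,9),"top":(470,180,75,100,8)}.items():
    g=r.grab_frame(n);im=cv2.resize(g["img"][y0:y0+h,x0:x0+w,::-1],None,fx=s,fy=s,interpolation=cv2.INTER_CUBIC)
    for dz in(zb,zb+.11):
        c=[P+np.array([0,0,dz])+(a*.075-.0015)*X+b*.005*Y for a,b in((-1,-1),(1,-1),(1,1),(-1,1))]
        p=(proj(g,c)-(x0,y0)+.5)*s-.5
        cv2.polylines(im,[p.astype(int)],True,(0,255,0) if dz==zb else (255,255,0),1)
    cv2.imwrite(f"pics/ov2_{n}_{sys.argv[2]}.png",im)
E
python3 ov.py -.0775 a
```

```text
[ 0.47998972 -0.37511576  0.22769818] [ 9.99961475e-01 -8.75455390e-03  6.37699201e-04] [-0.08303111  0.74079325 -1.47001785]
```

View pics/ov2_scene_a.png

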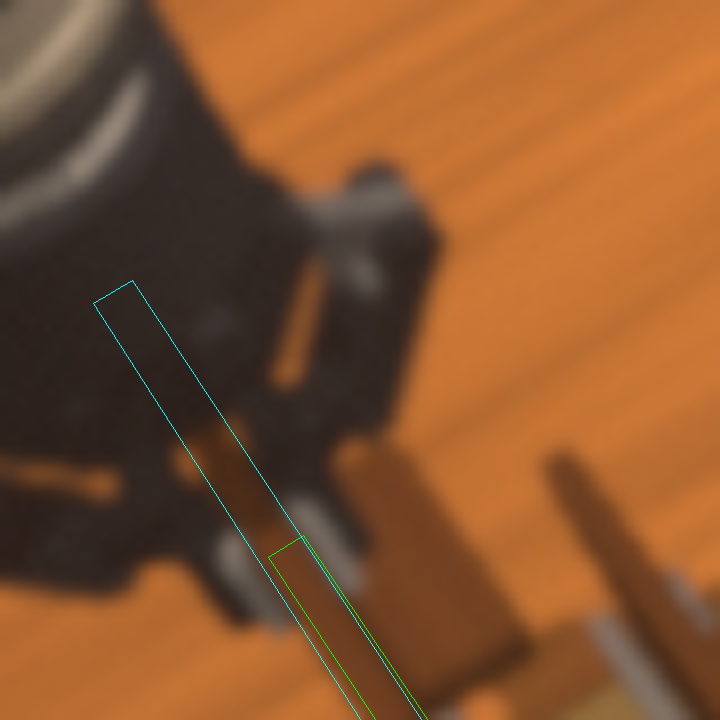

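View pics/ov2_top_a.png

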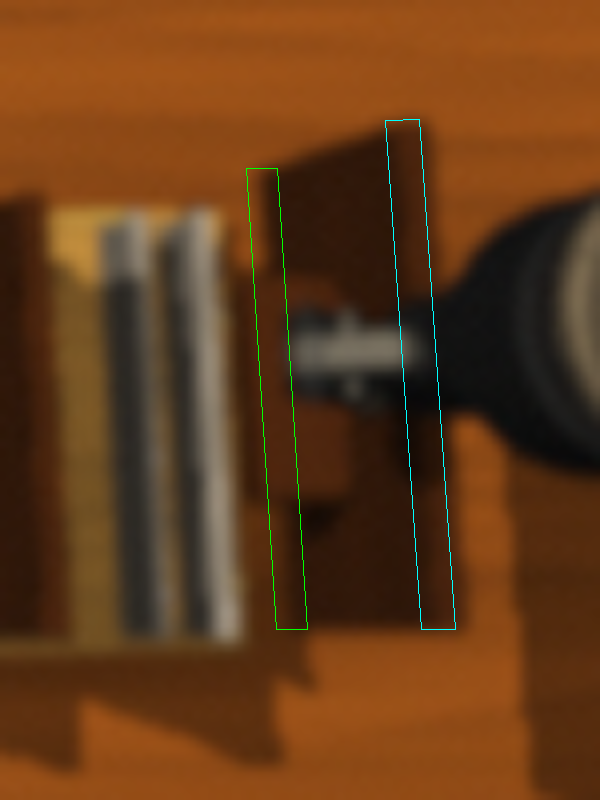

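```bash
sed -i 's/(90,190,80,80,9)/(110,235,80,75,9)/' ov.py; python3 ov.py -.0775 b
```

```text
[ 0.47979412 -0.37561485  0.22768875] [ 9.99955281e-01 -9.44064205e-03  5.56470861e-04] [-1.31017336  0.44752467 -1.98634762]
```

View pics/ov2_scene_b.png

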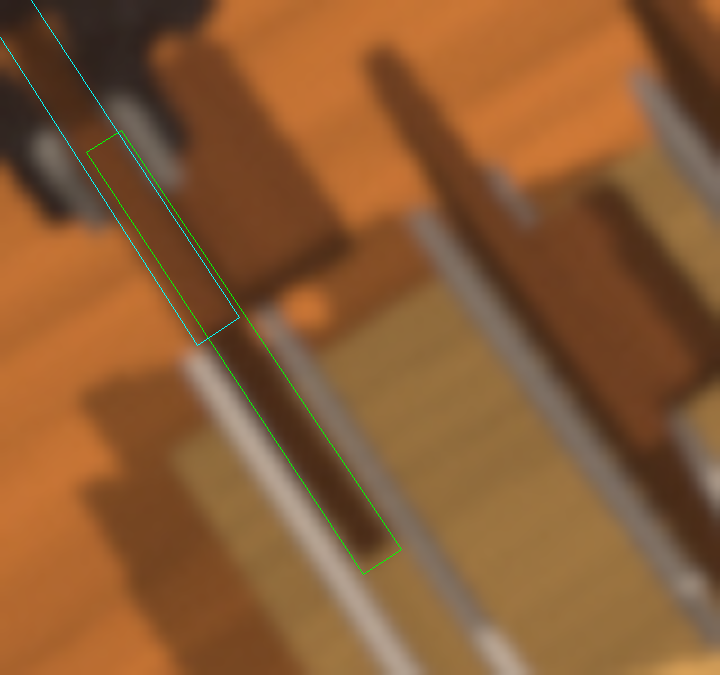

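```bash
python3 go.py .4785 -.3747 .142 -90.7
```

```text
pos [ 0.4796 -0.376   0.2276] jaw -90.6 tilt [ 0. -0. -1.] -> shift [-1.1 -1.3 85.6] turn tool z 0.1 q7 -1.03 w 0.0094 F [-0.3 -0.1 -2.4] t 27.775
```

>>> {"method": "send_rows", "body": {"moves": [0,-3,20,0,0,-3,40,0,0,-3,60,0,0,-3,75,0,0,-3,83,0,0,-3,83,0,0,-3,83,0,0,-3,83,0]}}

```text
clock: 28.78
tcp_pos: [0.4799, -0.3735, 0.145]
orientation: [3.141, -0.017, 0.002]
contact_force: [-0.1, 0.6, -1.5]
grip_width: 0.0098
```

```bash
sed -i 's/(470,180,75,100,8)/(455,180,75,100,8)/' ov.py; python3 ov.py -.0775 c;python3 go.py .4785 -.3747 .142 -90.7
```

```text
[ 0.47989407 -0.37349253  0.1450331 ] [ 0.99994383 -0.01053905  0.00112554] [-0.12703395  0.62472741 -1.46687564]
pos [ 0.4798 -0.3734  0.1448] jaw -90.6 tilt [ 0.001 -0.    -1.   ] -> shift [-1.2  1.3  2.8] turn tool z 0.1 q7 -1.04 w 0.0096 F [ 0.   1.1 -1.4] t 28.875
```

View pics/ov2_scene_c.png

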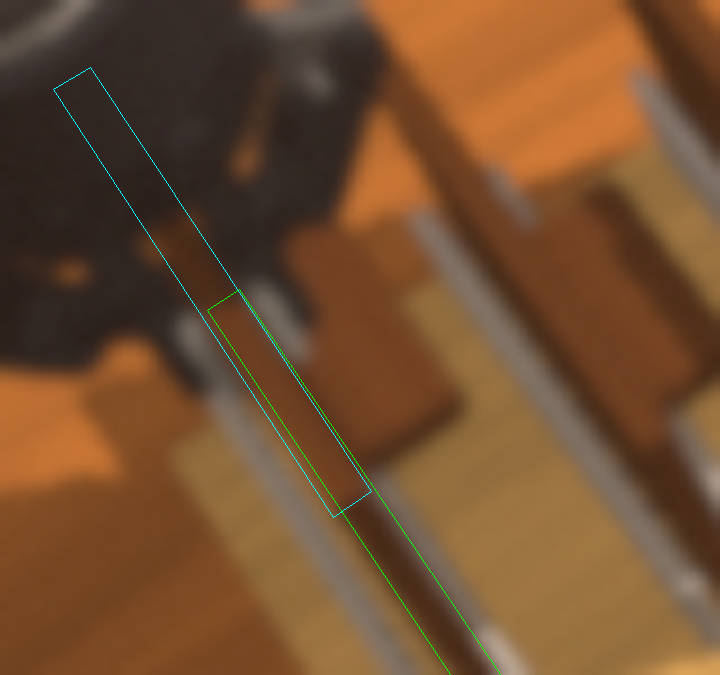

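View pics/ov2_top_c.png

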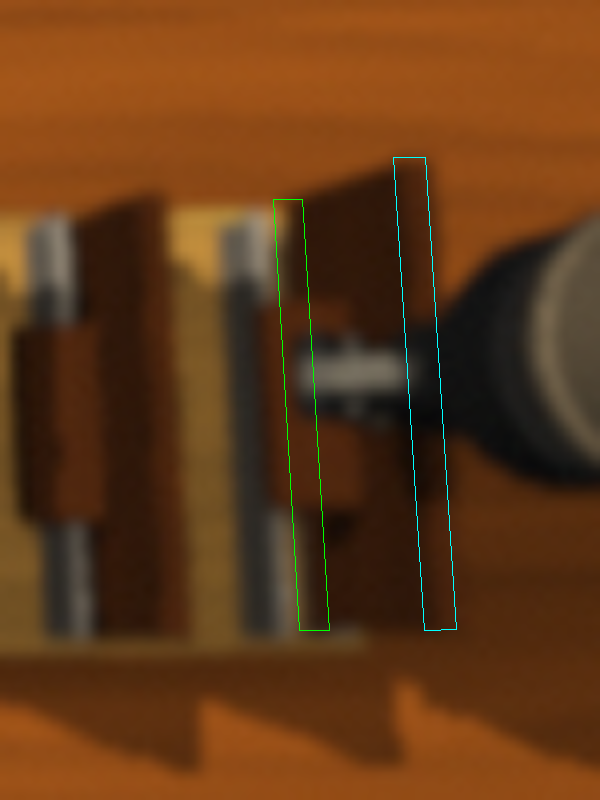

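>>> {"method": "send_rows", "body": {"moves": [0,1.7,0,0,0,1.7,4,0,0,1.7,8,0,0,1.7,12,0,0,1.7,12,0]}}

```text
clock: 29.5
tcp_pos: [0.4792, -0.3747, 0.1317]
orientation: [-3.141, 0.016, 0.001]
contact_force: [-0.2, -0.1, -1.3]
grip_width: 0.0095
```

```bash
python3 ov.py -.0775 d
```

```text
[ 0.47920954 -0.37469471  0.13172583] [ 9.99945875e-01 -1.03719993e-02 -8.17721562e-04] [-0.19055799 -0.11169979 -1.30816504]
```

View pics/ov2_scene_d.png

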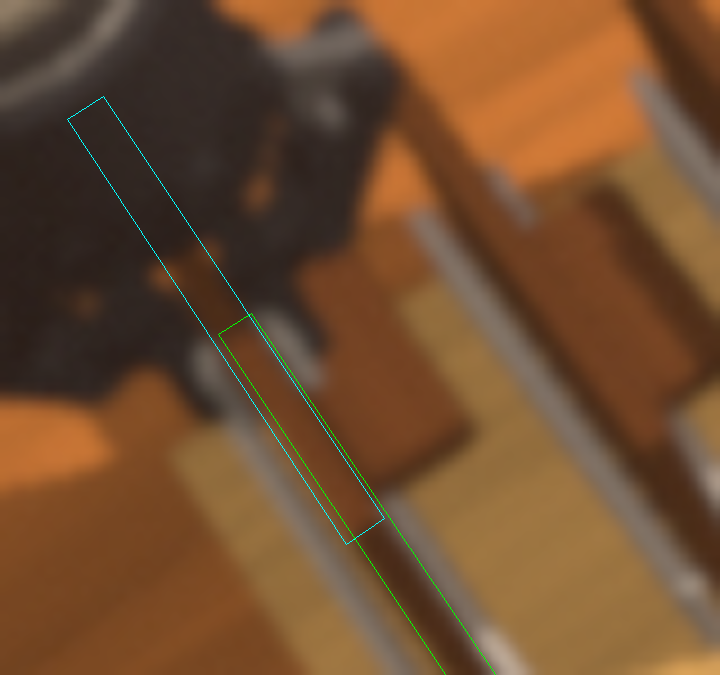

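View pics/ov2_top_d.png

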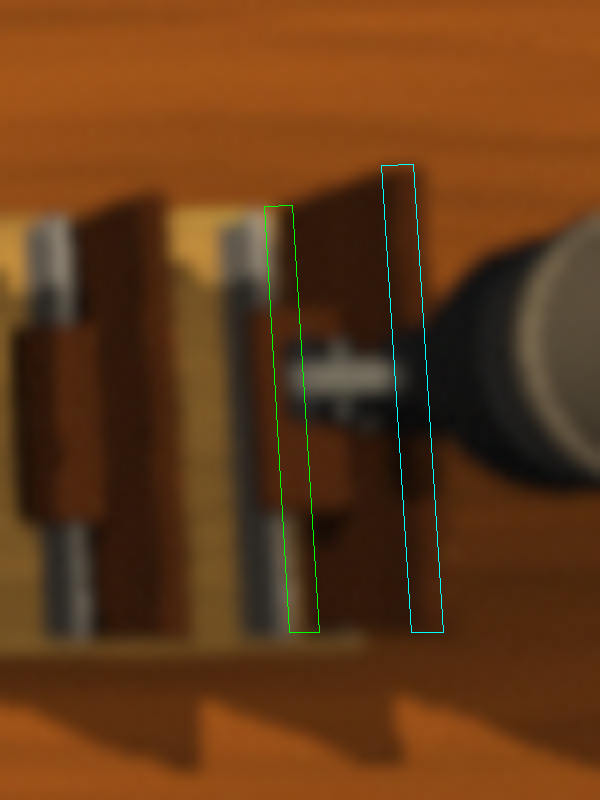

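>>> {"method": "send_rows", "body": {"moves": [0,1.6,0,0,0,1.6,3,0,0,1.6,6,0,0,1.6,6,0]}}

```text
clock: 30.1
tcp_pos: [0.4792, -0.3763, 0.1259]
orientation: [-3.141, 0.016, 0.001]
contact_force: [1.4, 0.2, -2.1]
grip_width: 0.0093
```

>>> {"method": "send_rows", "body": {"moves": [0,0,3,0,0,0,6,0,0,0,6,0]}}

```text
clock: 30.48
tcp_pos: [0.4793, -0.3764, 0.1199]
orientation: [-3.141, 0.016, 0.001]
contact_force: [-0.7, 0.3, -1.4]
grip_width: 0.0098
```

```bash
python3 ov.py -.0775 e
```

```text
[ 0.47925346 -0.37638319  0.11994134] [ 9.99946053e-01 -1.03739636e-02 -5.21139054e-04] [-0.70064909  0.34607617 -1.35656149]
```

View pics/ov2_scene_e.png

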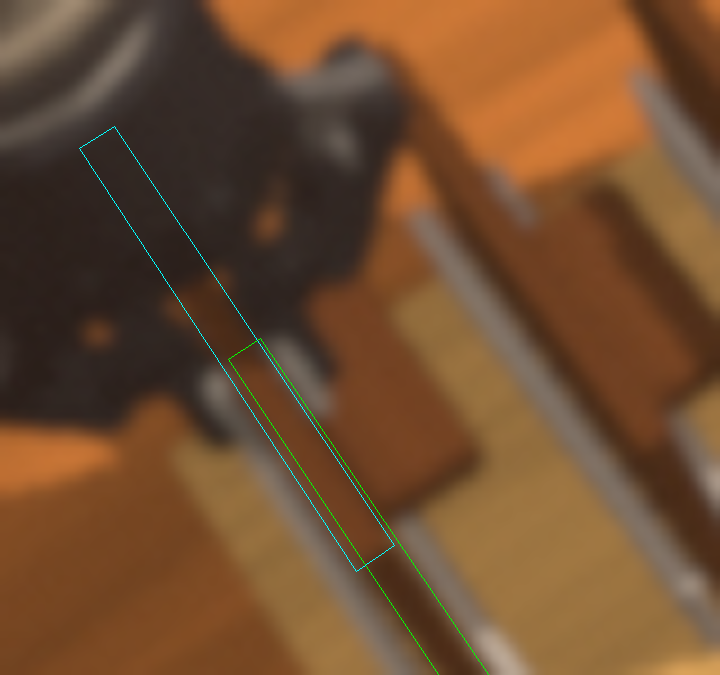

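View pics/ov2_top_e.png

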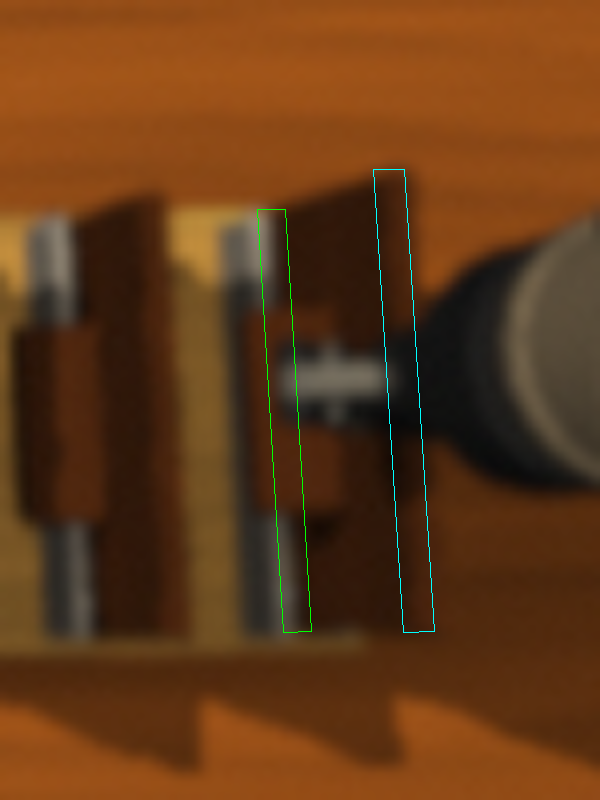

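>>> {"method": "send_rows", "body": {"moves": [0,0,4,0,0,0,8,0,0,0,12,0,0,0,12,0]}}

```text
clock: 31.08
tcp_pos: [0.4792, -0.3763, 0.1078]
orientation: [-3.141, 0.016, 0.001]
contact_force: [-0.8, -0.0, -1.5]
grip_width: 0.0095
```

>>> {"method": "send_rows", "body": {"moves": [0,0,3,0,0,0,6,0,0,0,9,0,0,0,9,0]}}

```text
clock: 31.58
tcp_pos: [0.4793, -0.3764, 0.099]
orientation: [-3.141, 0.016, 0.001]
contact_force: [0.8, 0.0, -1.8]
grip_width: 0.0096
```

>>> {"method": "send_rows", "body": {"moves": [0,0,2,0,0,0,4,0,0,0,5,0,0,0,5,0]}}

```text
clock: 32.08
tcp_pos: [0.4794, -0.3765, 0.0942]
orientation: [-3.141, 0.016, 0.0]
contact_force: [-1.2, -0.6, -2.3]
grip_width: 0.0098
```

>>> {"method": "send_rows", "body": {"moves": [0,0,1.5,0,0,0,3,0,0,0,3,0]}}

```text
clock: 32.45
tcp_pos: [0.4794, -0.3765, 0.0911]
orientation: [-3.141, 0.016, 0.0]
contact_force: [-0.4, 0.8, -2.1]
grip_width: 0.0095
```

```bash
python3 ov.py -.0775 f
```

```text
[ 0.47935076 -0.37649523  0.0911371 ] [ 9.99945567e-01 -1.04313675e-02 -2.23702226e-04] [-0.41669102  0.78029747 -2.08322281]
```

View pics/ov2_scene_f.png

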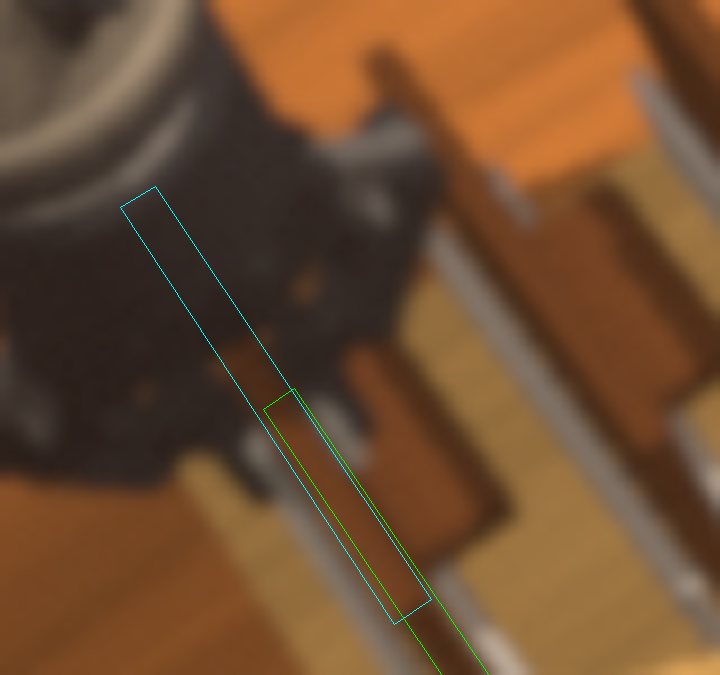

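>>> {"method": "send_rows", "body": {"moves": [0,0,1.5,0,0,0,3,0,0,0,3,0]}}

```text
clock: 32.92
tcp_pos: [0.4793, -0.3764, 0.0881]
orientation: [-3.141, 0.016, 0.0]
contact_force: [0.6, -0.5, -2.2]
grip_width: 0.0096
```

>>> {"method": "send_rows", "body": {"moves": [0,0,1.5,0,0,0,3,0,0,0,3,0]}}

```text
clock: 33.3
tcp_pos: [0.4795, -0.3768, 0.0876]
orientation: [3.141, -0.017, 0.001]
contact_force: [-5.8, 3.4, 17.8]
grip_width: 0.0095
```

>>> {"method": "send_rows", "body": {"moves": [0,0,-2,0,0,0,-2,0]}}

```text
clock: 33.55
tcp_pos: [0.4797, -0.3767, 0.0876]
orientation: [3.141, -0.016, 0.001]
contact_force: [-1.5, 0.3, 3.4]
grip_width: 0.0092
```

>>> {"method": "send_rows", "body": {"moves": [0,0,0,0,0,0,0,0,0,0,0,0,0,0,0,0], "hand": 0.65}}

```text
clock: 34.05
tcp_pos: [0.4794, -0.3765, 0.0872]
orientation: [-3.142, 0.016, 0.0]
contact_force: [-0.4, -0.2, -0.4]
grip_width: 0.0299
```

>>> {"method": "send_rows", "body": {"moves": [0,0,-8,0,0,0,-25,0,0,0,-60,0,0,0,-100,0,0,0,-140,0,0,0,-140,0]}}

```text
clock: 34.8
tcp_pos: [0.4815, -0.378, 0.2326]
orientation: [3.137, -0.017, 0.011]
contact_force: [0.2, 0.3, -1.0]
grip_width: 0.0299
```

>>> {"method": "send_rows", "body": {"moves": [0,50,0,0,0,100,0,0,0,150,0,0,0,180,0,0,0,180,0,0,0,180,0,0]}}

```text
clock: 35.55
tcp_pos: [0.4778, -0.5554, 0.227]
orientation: [-3.14, 0.015, 0.0]
contact_force: [0.1, -0.1, 0.7]
grip_width: 0.03
```

```bash
python3 - <<'E'
from h import *
print(r.get_obs()["tcp_pos"],r.get_obs()["contact_force"],r.get_obs()["clock"])
S=r.grab_frame("scene");T=r.grab_frame("top")
crop(S,110,205,130,125,5,"s30.png");crop(T,405,185,120,90,6,"t30.png");cv2.imwrite("pics/s30f.png",S["img"][:,:,::-1])
E
```

```text
[ 0.47783828 -0.55535416  0.22697516] [ 0.09460998 -0.05428111  0.6667154 ] 35.55
```

View pics/s30.png

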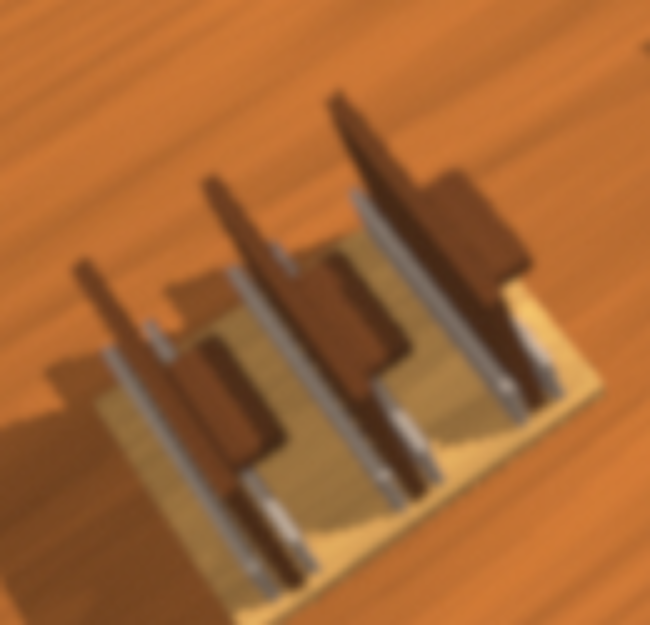

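View pics/t30.png

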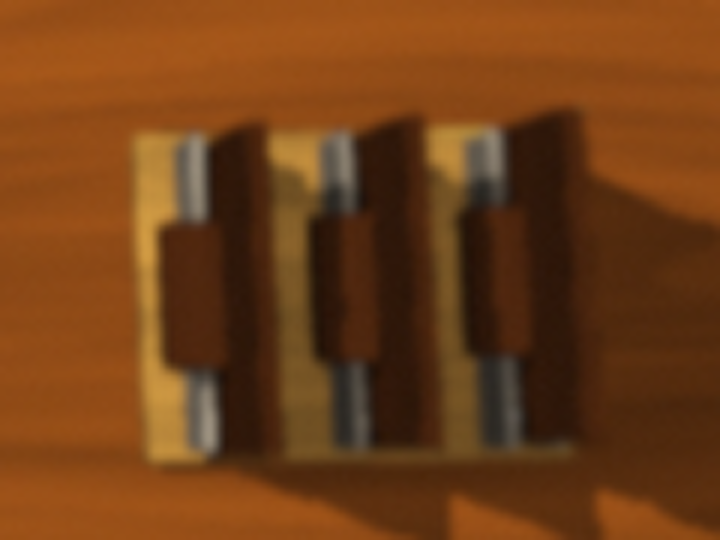

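View pics/s30f.png

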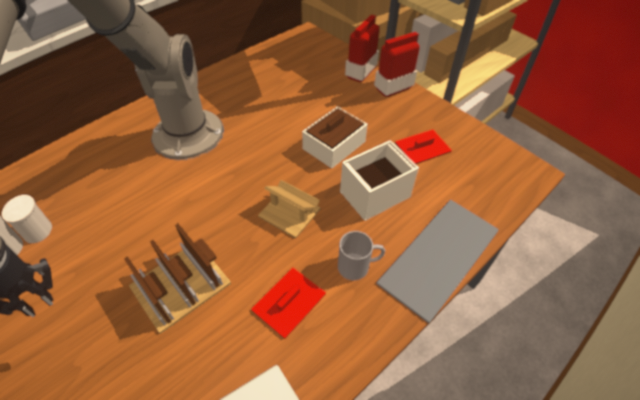

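The pictures show three lids standing equally deep at the same pitch, with all handles facing the same way. The new lid is at about (165,290) in the scene view, and the canisters and pitcher are where they started.

```bash
python3 -c "
from bench import r
print(r.hand_in())"
```

```text
the job is handed in; nothing more can be done
None
```

The lid is off the tall canister and now stands in the free rack slot, the outermost one on the -y side. Its handle faces +y like the two parked lids. I handed the job in at about 35.6 s of the 59 s allowed; the hand-in gives no verdict.

- **Sloping rest:** I gripped the handle by its ends and tilted the lid by pressing it against the top edge of the rest. The first release left it resting across the tip of the ledge at about 29°. I regripped the handle, shifted it and let go again. It then lay at about 45° in the V with the handle side up, untouched while the hand withdrew and turned.
- **Edge grip:** The first squeeze on the edge only tipped the lid and began to slip off. I opened the fingers, tilted the lid upright with one finger on either side of its edge, and closed on the full plate thickness (9.6 mm measured).
- **Slot:** The lid went down with no sideways contact, and the force rose (to 18 N) only when it reached the floor at the expected depth. I then released it and moved the hand clear.

**Last checks:** In both views all three lids stand upright, equally deep and at the same pitch. The canisters and pitcher looked unmoved, judged by eye. The arm was clear of everything, with contact force near zero.

**Disagreement:** The two cameras differed by about 3 mm on the slot's position across its width. I settled it by comparing the held lid with the dividers in both pictures.

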